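# Present a free-running carriage to the optical gauge on its arched rail rack

## Task

Take the two-rod rack by its black grip, lift it off the rest, and by gently tilting it bring the free-running carriage from the end where it is parked to the middle of the arched rods, and steady it there for a moment while the rack is still over the rest. Then carry the rack to the optical gauge and hold it in the air with its middle at the gauge spot, about level and lined up with the way the gauge looks, keeping the carriage in the middle for at least five seconds; the program finishes while still holding it there. Never let the carriage run into the far end plate or race along the rods, do not touch it, and leave everything else on the bench alone.

Things in the scene. Friction and masses are not known exactly. Their poses are not given: they have to be found in the camera images.
- rack: Loose rack, about 0.40 kg nominal, on the rest: two steel rods, 8 mm thick, 300 mm long, 48 mm apart, 30 mm above the underside, arched lengthwise (radius 6 m, highest in the middle), between grey end plates (90 x 8 x 64 mm high, centred 150 mm from the middle). A wire bow (107 mm wide) over the middle carries a black grip block. Origin: centre of the underside. y along the rods, x across, z up.
- rack_grip (a point): Centre of the black grip block, 125 mm above the rack's underside, over the middle. The block is 60 mm across the rack (x), 24 mm along the rods (y), 34 mm high: take it from above, fingers closing along the rods (y). The carriage passes 19 mm below the block's underside: grip it at its centre height.
- rack_mid (a point): Point of the rack 54 mm above its underside, over the middle between the rods: the carriage's origin lies here when it is in the middle. Axes as the rack's.
- carriage: Aluminium carriage, plate 64 x 72 x 10 mm with a pin on top (20 mm thick, 30 mm high), 0.30 kg nominal, on ball bearings: cannot leave the rods, runs almost freely: acceleration along rack +y = 9.81 x (s/6 - tilt) - rack's acceleration, s = metres from the middle, tilt (rad) positive with the +y end up; friction 0.003 N. Origin: plate centre. Stops at s = +-0.110; parked at +0.110.
- rest: Fixed low stand that the rack starts on: plywood board 140 x 360 mm with two white profile blocks, top 40 mm above the bench. Origin: centre of its underside.
- gauge: Fixed optical gauge: base plate 150 x 120 mm, post, grey head 70 x 75 x 60 mm, centred 180 mm high, with a round black eye whose front is 42 mm from the origin. Origin: underside of the base, below the line of sight. It looks level along its +y axis.
- gauge_spot (a point): Point in the air where rack_mid (and the carriage's origin) must be presented: 260 mm from the gauge's origin along its +y, 180 mm above the bench. The rods must lie along the gauge's y axis (either way round), level.
- drill: Bystander: cordless drill standing on its battery, about 196 mm high, 180 mm long. Leave it alone.
- corner_sample: Bystander: white L-shaped window corner, legs about 170 mm, 70 mm high. Leave it alone.
- screw_bin: Bystander: open bin with screws, 100 x 140 x 50 mm. Leave it alone.

How it is judged (in metres and radians):
On the way, in this order (a step that is already met when the one before it is completed fails the run):
1. rack lifted clear of the rest, still near it, carriage brought to the middle and steadied there (height (world z) of rack above 0.06 m and horizontal distance between rack and rest below 0.15 m and distance between carriage and rack_mid below 0.03 m and linear speed of carriage below 0.08 m/s and contact force between rack and rest below 0.1 N), for 1 s.
2. rack held level at the gauge spot and in line with it, carriage kept in the middle, for five seconds (distance between rack_mid and gauge_spot below 0.035 m and angle between the y axis of rack and the y axis of gauge, either way round below 0.15 rad and angle between rack's own z axis and vertical below 0.12 rad and distance between carriage and rack_mid below 0.03 m and linear speed of carriage below 0.08 m/s), for 5 s.
At the end, for the whole second after the job is handed in: The rack is still held by the fingers, its middle within 40 mm of the gauge spot, level within 0.12 rad, in line with the gauge within 0.15 rad, and the carriage is within 50 mm of the rack's middle and slower than 0.1 m/s (distance between rack_mid and gauge_spot below 0.04 m and angle between the y axis of rack and the y axis of gauge, either way round below 0.15 rad and angle between rack's own z axis and vertical below 0.12 rad and distance between carriage and rack_mid below 0.05 m and linear speed of carriage below 0.1 m/s and contact force between rack and the fingers above 1 N); the arm keeps its last pose, push and grip.
It fails at once if the carriage runs into the far end plate (y of carriage in the frame of rack below -0.1075 m).
It fails at once if the carriage races (over 0.4 m/s) (linear speed of carriage above 0.4 m/s).
It fails at once if the robot touches the carriage (contact force between carriage and the arm above 0.5 N or contact force between carriage and the fingers above 0.5 N).
It fails at once if the rack knocks the gauge (contact force between rack and gauge above 3 N).
It fails at once if a bystander is moved (distance of any of drill, corner_sample, screw_bin from where it was at the start of the episode above 0.04 m).
It also fails if it takes over 67 s, if anything falls off the work surface, if the arm or the gripper's body presses on something with over 40 N, if the wrist force passes 120 N, or if a joint passes its speed limit or range.

## Robot

A 6-joint arm with a two-finger parallel gripper is mounted at the origin on the work surface. World frame = base frame: x ahead of the robot, y to its left, z up, the work surface at z = 0. Lengths are in mm, angles in rad, forces in N, time in s.
With the tool pointing down it reaches from about 400 to 925 mm from the base axis. Payload 12.5 kg.
Tool frame: the origin (TCP) lies midway between the tips of the shut fingers; the grasp point (between the pads) lies 19 mm behind it; z points along the fingers, y is the line along which they close (so a half turn about z gives the same grasp; the last joint's range is limited). The gripper opens to 95 mm and grips with 3 to 60 N. Pads are 20 mm wide; open, the fingers measure 119 mm over their backs; the gripper's body (75 mm by 180 mm) begins 59 mm behind the grasp point.
Start: joints at [-1.241, 0.491, 1.559, -0, 1.092, -0.106], TCP at [263.86, -566.594, 174.761] pointing down, gripper open.
Joint ranges: [-3.1, 3.1], [-0.84, 2.19], [0.05, 2.79], [-1.13, 4.28], [0.06, 2.93], [-2.69, 2.69]. Speed limits (rad/s): [2.22, 2.22, 2.79, 3.14, 3.14, 3.14].

## Interface

Orientations are given as [roll, pitch, yaw] about the fixed x, y, z axes, in that order (R = Rz(yaw) Ry(pitch) Rx(roll)).
In Python, from cell import env gives the robot as it stands.
- The arm moves only by the tool carry_out, never from a script. Its argument "series" is a list of rows, each a list of 4 numbers: the shift along the world's x, y, z normalised to -1 to 1, where 1 is 5 cm, then the turn about the world's z normalised to -1 to 1, where 1 is 6 degrees. In form: [[x, y, z, turn], ...]. A call has exactly 5 rows; each row shifts and turns the commanded pose from where the row before left it; what a row does not reach is not made up. A row lasts 1/10 s, in which the tool goes at most 50 mm and 8.59 degrees, less where a joint would pass 70% of its speed; a pose out of reach is approached as far as the arm can. A call with a number of a shift or a turn outside -1 to 1 is refused whole. A call with a gripper value outside its range is refused whole. "fingers" is the closure, from -1 (fully open) to 1 (shut), set as the call begins (left out, the last holds). The fingers move at their own pace and stop on an object; the grip force is fixed at half the most. Time passes only in rows, so rows that do not move let the fingers close, or fill a call up. It gives the time, the measured TCP pose, the force, the opening and the grip force at its end, in the units of the state.
- env.state(): the state, without advancing time (a new reading comes with each control period).
- env.read_camera(name): name is "scene" or "side" or "wrist"; returns the picture (400x640x3 uint8, red, green, blue); there is no depth.
- env.calibration(name): a dict with "K" (3x3 intrinsics, pixels), "pose" (4x4, takes a point from camera to world coordinates). Camera axes: x right, y down, z forward; pixel columns grow to the right and rows downward; lengths in mm; the calibration is good to about 2 mm. A picture is of the moment at which its call begins: read the wrist's pose just before it. calibration takes no time and is no camera call; for the wrist camera it gives the pose at the moment of the call.
- env.job_done(): hands the job in; it is judged then, once.
Trained networks look in the newest picture that a camera, given by its name, has taken for a name from the list of things; names that differ only in an ending like _2 or _b are one class to them, and where a whole thing is asked for, a point or a joint stands for the part that bears it (a point fixed in the world has none). Each returns a list of dicts, best first, with "conf" (0 to 1); they miss things now and then, are a little off and sometimes report something else, mostly with a low value. They report only what shows in the picture. A call takes as long as a camera call.
- env.look_for(camera, label): "position" ([row, column] as shares, 0 to 1, of the picture: columns of its width, rows of its height, amid what is visible of it).
The state is a dict: "t": time; "joints": joint angles; "qvel": joint speeds; "tau": joint torques, N m; "eef_pos": TCP position; "tcp_rot": TCP orientation; "ft_force": force on the tool from outside, world axes, zero at the start; "moment": the same for the moment, N m; "opening": opening from 0.0 (shut) to 1.0 (fully open); "grip_force": force on a finger pad.
Only numpy, scipy, OpenCV 4.12 (cv2) and the standard library are available. Lean on these libraries where they do the work, as an engineer would, in place of code of your own. Each camera call takes 0.05 s, during which the arm holds its last target. There are 200 camera calls.

## Working session

There is one attempt and no reset: what is moved stays moved. The work goes in short steps, Python scripts to look and compute and a tool call to move; the robot and the scene stay as the last step left them, time stands still between calls to the robot, and variables do not carry over. Pictures are saved under pics/ and viewed, at most 10 in all, crops included, and the job is handed in when it is done.

Besides the shell and the picture viewer there is one more tool, called after "Request:" in YAML: its name, and indented under it one key for each argument. carry_out: Moves the arm, as the interface text tells. Its arguments: {"type":"object","properties":{"series":{"type":"array","items":{"type":"array","items":{"type":"number","minimum":-1,"maximum":1}}},"fingers":{"type":"number"}},"required":["series"]}

```bash
mkdir -p pics; cat > h.py <<'E'
import numpy as np, cv2
from cell import env
def look(cam,labels,n=2):
    env.read_camera(cam)
    for l in labels:
        for d in env.look_for(cam,l)[:n]:
            r,c=d['position']; print(cam,l,round(d['conf'],2),'px',round(c*640),round(r*400))
def ray(cam,px):
    c=env.calibration(cam);K=np.array(c['K']);P=np.array(c['pose'])
    d=P[:3,:3]@np.linalg.solve(K,[px[0],px[1],1.]);return P[:3,3],d
def atz(cam,px,z):
    o,d=ray(cam,px);return o+d*(z-o[2])/d[2]
def proj(cam,X):
    c=env.calibration(cam);K=np.array(c['K']);P=np.array(c['pose'])
    X=np.atleast_2d(X);q=(X-P[:3,3])@P[:3,:3]@K.T;return q[:,:2]/q[:,2:]
E
python3 - <<'E'
from h import *
for c in ['scene','side']:
    im=env.read_camera(c); cv2.imwrite(f'pics/{c}0.png',im[:,:,::-1])
    P=np.array(env.calibration(c)['pose']);print(c,P[:3,3].round(),P[:3,2].round(2),env.calibration(c)['K'][0][0])
    for l in ['rack_grip','carriage','rest','gauge']:
        for d in env.look_for(c,l)[:2]:
            r,cc=d['position'];print(c,l,round(d['conf'],2),round(cc*640),round(r*400))
print(env.state())
E
```

```text
scene [1223.  -16. 1026.] [-0.59 -0.06 -0.81] 476.2067112037305
scene rack_grip 0.61 498 197
scene rack_grip 0.59 212 188
scene carriage 0.86 526 196
scene rest 0.98 465 226
scene gauge 0.67 209 186
side [316. 614. 873.] [ 0.24 -0.66 -0.71] 368.80896262710866
side rack_grip 0.65 283 334
side carriage 0.97 274 381
side rest 0.57 293 344
side gauge 0.89 365 162
{'t': 0.5, 'joints': array([-1.24060389e+00,  4.90969883e-01,  1.55894183e+00,  1.03729156e-05,
        1.09167740e+00, -1.05610617e-01]), 'qvel': array([-0.00097988, -0.00155681, -0.00188178,  0.00063034, -0.00070046,
        0.00040954]), 'tau': array([-8.13285860e-04, -6.12051916e+01, -2.58283693e+01,  6.92772400e-02,
        4.47996974e-02, -3.53865801e-05]), 'eef_pos': array([ 263.85523085, -566.57830642,  174.70308287]), 'tcp_rot': array([ 3.14158816e+00, -8.78053871e-06,  4.35798270e-01]), 'ft_force': array([ 0.1698505 ,  0.42396362, -1.00045668]), 'moment': array([-0.00047277, -0.01331829, -0.04402086]), 'grip_force': 0.0, 'opening': 0.9991923249495095}
```

View pics/scene0.png

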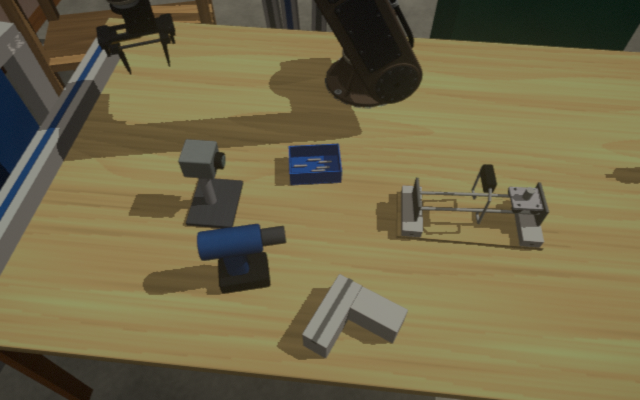

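View pics/side0.png

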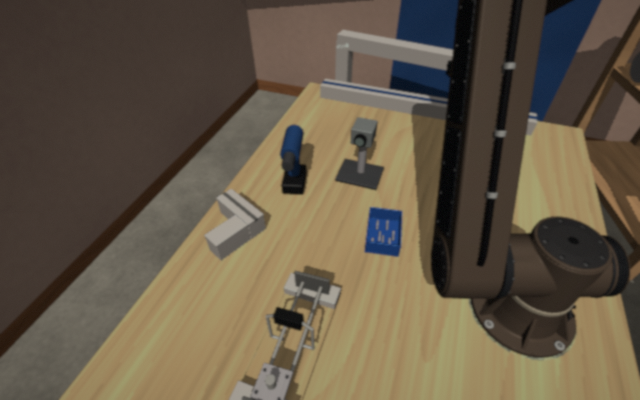

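```bash
python3 - <<'E'
import cv2,numpy as np
a=cv2.imread('pics/scene0.png');b=cv2.imread('pics/side0.png')
A=cv2.resize(a[150:260,390:560],None,fx=4.7,fy=4.7,interpolation=cv2.INTER_CUBIC)
cv2.imwrite('pics/c1.png',A)
B=cv2.resize(a[130:300,170:300],None,fx=3,fy=3,interpolation=cv2.INTER_CUBIC)
C=cv2.resize(b[100:270,270:410],None,fx=2.9,fy=3,interpolation=cv2.INTER_CUBIC)
cv2.imwrite('pics/c2.png',np.hstack([B,C[:510]]));print(B.shape,C.shape)
E
```

```text
(510, 390, 3) (510, 406, 3)
```

View pics/c1.png

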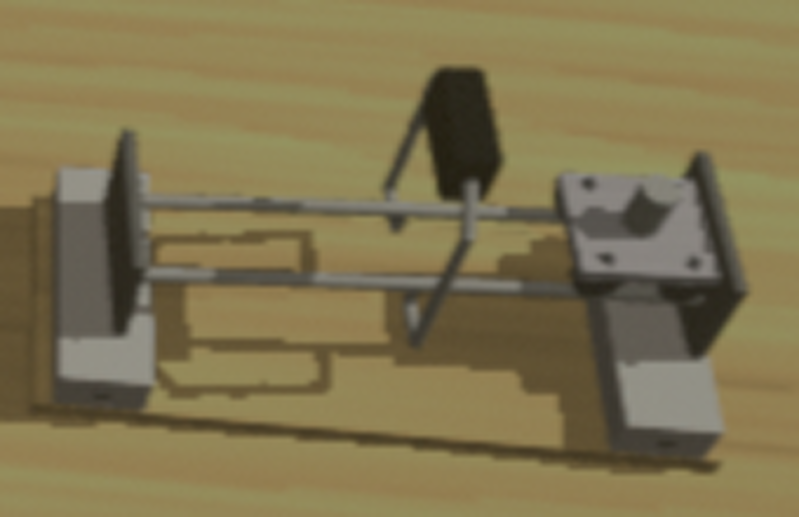

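View pics/c2.png

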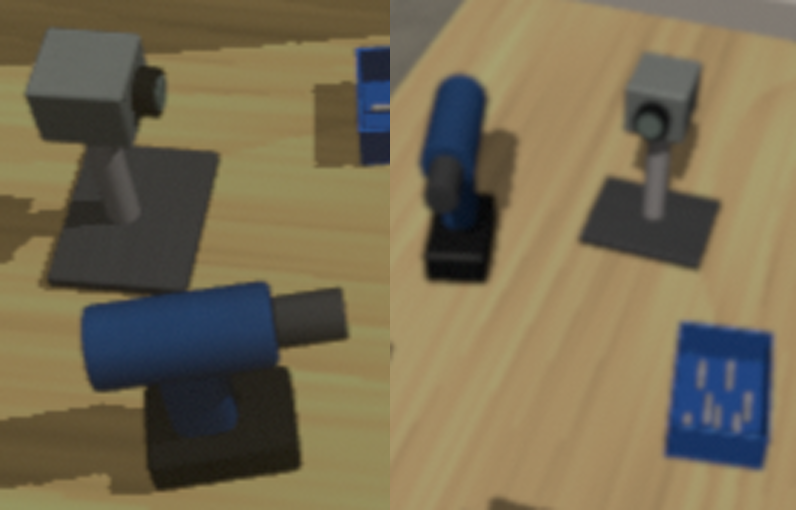

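```bash
cat > fit.py <<'E'
from h import *
from scipy.optimize import least_squares
def T(p,q):
    q=np.array(q,float);c,s=np.cos(p[2]),np.sin(p[2])
    return np.c_[p[0]+c*q[:,0]-s*q[:,1],p[1]+s*q[:,0]+c*q[:,1],q[:,2]]
S=lambda L:[(390+x/4.7,150+y/4.7) for x,y in L]
G=lambda L:[(170+x/3,130+y/3) for x,y in L]
D=lambda L:[(270+(x-390)/2.9,100+y/3) for x,y in L]
if __name__=='__main__':
    cp=S([(562,175),(692,177),(720,275),(580,278)])
    print('carr corners',np.array([atz('scene',p,99) for p in cp]).round(0).tolist())
    rods=S([(148,200),(555,213),(150,273),(580,290)])
    print('rods',np.array([atz('scene',p,71) for p in rods]).round(0).tolist())
    gp=S([(468,132)]);print('grip',atz('scene',gp[0],165).round(0))
    print('grip top far corners',[atz('scene',p,182).round(0).tolist() for p in S([(438,70),(483,68)])])
    print('grip side',atz('side',(288,318.5),167).round(0))
    print('plate tops',[atz('scene',p,104).round(0).tolist() for p in S([(128,130),(704,152),(745,292)])])
    bs=G([(80,146),(218,152),(188,290),(50,285)]);bd=D([(610,178),(720,203),(698,268),(582,240)])
    print('base',np.array([atz('scene',p,6) for p in bs]).round(0).tolist())
    print('based',np.array([atz('side',p,6) for p in bd]).round(0).tolist())
    print('eye',atz('scene',G([(158,90)])[0],180).round(0),atz('side',D([(652,122)])[0],180).round(0))
    print('head top',np.array([atz('scene',p,210) for p in G([(47,30),(143,36),(130,98),(28,92)])]).round(0).tolist())
    print('drill tip',[atz('scene',p,165).round(0).tolist() for p in G([(345,290),(345,338),(85,310),(95,388),(270,285)])],atz('side',D([(440,185)])[0],165).round(0))
    print('bin',[atz('scene',p,50).round(0).tolist() for p in [(289,147),(340,146),(341,180),(290,183)]])
E
python3 fit.py
```

```text
carr corners [[475.0, 374.0, 99.0], [469.0, 441.0, 99.0], [531.0, 445.0, 99.0], [541.0, 374.0, 99.0]]
rods [[493.0, 164.0, 71.0], [479.0, 378.0, 71.0], [540.0, 164.0, 71.0], [528.0, 385.0, 71.0]]
grip [506. 303. 165.]
grip top far corners [[483.0, 286.0, 182.0], [479.0, 309.0, 182.0]]
grip side [505. 300. 167.]
plate tops [[473.0, 148.0, 104.0], [456.0, 447.0, 104.0], [544.0, 453.0, 104.0]]
base [[460.0, -432.0, 6.0], [454.0, -306.0, 6.0], [601.0, -302.0, 6.0], [609.0, -419.0, 6.0]]
based [[598.0, -425.0, 6.0], [455.0, -425.0, 6.0], [453.0, -305.0, 6.0], [596.0, -304.0, 6.0]]
eye [ 530. -315.  180.] [ 526. -320.  180.]
head top [[504.0, -403.0, 210.0], [502.0, -328.0, 210.0], [564.0, -323.0, 210.0], [566.0, -400.0, 210.0]]
drill tip [[687.0, -146.0, 165.0], [726.0, -140.0, 165.0], [722.0, -326.0, 165.0], [782.0, -304.0, 165.0], [688.0, -200.0, 165.0]] [ 710. -165.  165.]
bin [[358.0, -191.0, 50.0], [340.0, -52.0, 50.0], [458.0, -40.0, 50.0], [481.0, -170.0, 50.0]]
```

Request:
carry_out:
  series:
    - [0.6, 0.2, 0.5, -0.7]
    - [0.6, 0.2, 0.5, -0.7]
    - [0.6, 0.2, 0.5, -0.7]
    - [0.6, 0.2, 0.5, -0.7]
    - [0.6, 0.2, 0.5, -0.75]
  fingers: -1

```text
t: 1.0
eef_pos: [414.9, -515.9, 301.0]
tcp_rot: [3.141, -0.0, 0.061]
ft_force: [-0.0, -0.8, 0.4]
opening: 1.002
grip_force: 0.0
```

Request:
carry_out:
  series:
    - [0.1, 0.8, 0, 0]
    - [0.1, 0.8, 0, 0]
    - [0.1, 0.8, 0, 0]
    - [0.1, 0.8, 0, 0]
    - [0.1, 0.8, 0, 0]

```text
t: 1.5
eef_pos: [438.8, -315.0, 299.8]
tcp_rot: [3.141, -0.0, 0.064]
ft_force: [0.3, -0.6, 0.4]
opening: 1.0
grip_force: 0.0
```

Request:
carry_out:
  series:
    - [0.1, 0.8, 0, 0]
    - [0.1, 0.8, 0, 0]
    - [0.1, 0.8, 0, 0]
    - [0.1, 0.8, 0, 0]
    - [0.1, 0.8, 0, 0]

```text
t: 2.0
eef_pos: [463.7, -115.0, 300.0]
tcp_rot: [3.141, -0.0, 0.064]
ft_force: [0.8, -0.9, -0.6]
opening: 0.999
grip_force: 0.0
```

Request:
carry_out:
  series:
    - [0.1, 0.8, 0, 0]
    - [0.1, 0.8, 0, 0]
    - [0.1, 0.8, 0, 0]
    - [0.1, 0.8, 0, 0]
    - [0.1, 0.8, 0, 0]

```text
t: 2.5
eef_pos: [488.7, 85.1, 300.0]
tcp_rot: [3.141, -0.0, 0.064]
ft_force: [1.1, -0.7, -0.1]
opening: 1.002
grip_force: 0.0
```

Request:
carry_out:
  series:
    - [0.1, 0.8, 0, 0]
    - [0.1, 0.8, 0, 0]
    - [0.1, 0.8, 0, 0]
    - [0.1, 0.5, 0, 0]
    - [0, 0, 0, 0]

```text
t: 3.0
eef_pos: [508.8, 230.9, 299.3]
tcp_rot: [-3.141, 0.0, 0.067]
ft_force: [-0.2, -0.7, 0.3]
opening: 1.003
grip_force: 0.0
```

Request:
carry_out:
  series:
    - [0, 0, 0, 0]
    - [0, 0, 0, 0]
    - [0, 0, 0, 0]
    - [0, 0, 0, 0]
    - [0, 0, 0, 0]

```text
t: 3.5
eef_pos: [508.9, 227.9, 299.9]
tcp_rot: [3.142, -0.0, 0.063]
ft_force: [-0.2, -0.1, 0.8]
opening: 0.995
grip_force: 0.0
```

```bash
python3 - <<'E'
from h import *
P=np.array(env.calibration('wrist')['pose']);print(P.round(2))
im=env.read_camera('wrist');cv2.imwrite('pics/w0.png',im[:,:,::-1])
look('wrist',['rack_grip','carriage'])
print(proj('wrist',[[508,300,165],[508,300,94],[501,410,94]]).round())
E
```

```text
[[ 6.0000e-02 -9.7000e-01 -2.4000e-01  5.7588e+02]
 [-1.0000e+00 -6.0000e-02 -1.0000e-02  2.3210e+02]
 [-0.0000e+00  2.4000e-01 -9.7000e-01  5.1013e+02]
 [ 0.0000e+00  0.0000e+00  0.0000e+00  1.0000e+00]]
wrist rack_grip 0.92 px 244 171
wrist carriage 0.8 px 177 168
[[255. 179.]
 [266. 169.]
 [179. 169.]]
```

View pics/w0.png

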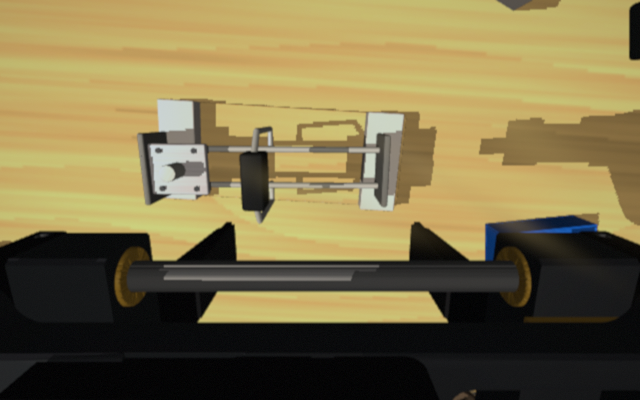

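Request:
carry_out:
  series:
    - [0, 0.5, -0.2, -0.1]
    - [0, 0.5, -0.3, 0]
    - [0, 0.44, -0.3, 0]
    - [0, 0, -0.3, 0]
    - [0, 0, -0.3, 0]

```text
t: 4.2
eef_pos: [508.6, 301.1, 228.9]
tcp_rot: [3.141, 0.0, 0.055]
ft_force: [0.2, -0.3, -0.5]
opening: 1.004
grip_force: 0.0
```

Request:
carry_out:
  series:
    - [0, 0, -0.3, 0]
    - [0, 0, -0.3, 0]
    - [0, 0, -0.3, 0]
    - [0, 0, -0.2, 0]
    - [0, 0, -0.1, 0]

```text
t: 4.7
eef_pos: [508.7, 300.3, 168.9]
tcp_rot: [3.141, 0.001, 0.054]
ft_force: [0.4, 0.4, 0.8]
opening: 1.002
grip_force: 0.0
```

```bash
python3 - <<'E'
from h import *
print(env.state()['eef_pos'],proj('wrist',[[508,300,165]]).round())
im=env.read_camera('wrist');cv2.imwrite('pics/w1.png',im[:,:,::-1])
E
```

```text
[508.6622028  300.32420196 168.9312942 ] [[323. 221.]]
```

View pics/w1.png

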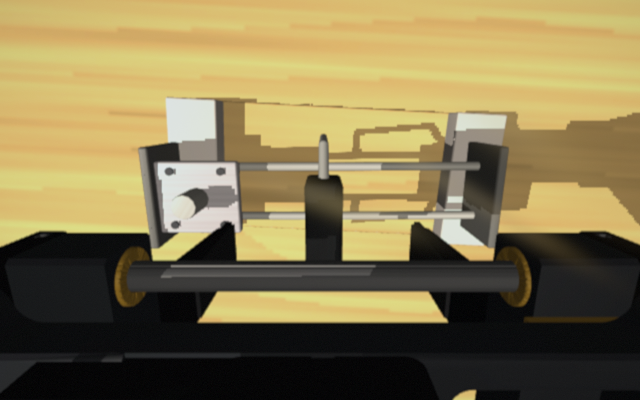

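Request:
carry_out:
  series:
    - [0, 0, -0.2, 0]
    - [0, 0, -0.16, 0]
    - [0, 0, -0.1, 0]
    - [0, 0, 0, 0]
    - [0, 0, 0, 0]

```text
t: 5.25
eef_pos: [508.9, 300.4, 146.8]
tcp_rot: [3.142, -0.0, 0.054]
ft_force: [-0.4, -0.1, 0.2]
opening: 0.998
grip_force: 0.0
```

Request:
carry_out:
  series:
    - [0, 0, 0, 0]
    - [0, 0, 0, 0]
    - [0, 0, 0, 0]
    - [0, 0, 0, 0]
    - [0, 0, 0, 0]
  fingers: 1

```text
t: 5.75
eef_pos: [508.9, 300.4, 146.8]
tcp_rot: [3.142, -0.0, 0.054]
ft_force: [-0.4, 0.1, -0.8]
opening: 0.638
grip_force: 0.0
```

Request:
carry_out:
  series:
    - [0, 0, 0, 0]
    - [0, 0, 0, 0]
    - [0, 0, 0, 0]
    - [0, 0, 0, 0]
    - [0, 0, 0, 0]

```text
t: 6.25
eef_pos: [508.9, 300.4, 146.7]
tcp_rot: [3.142, 0.0, 0.054]
ft_force: [0.3, 0.4, 0.4]
opening: 0.213
grip_force: 0.0
```

Request:
carry_out:
  series:
    - [0, 0, 0, 0]
    - [0, 0, 0, 0]
    - [0, 0, 0, 0]
    - [0, 0, 0, 0]
    - [0, 0, 0, 0]

```text
t: 6.75
eef_pos: [508.8, 300.4, 146.7]
tcp_rot: [3.141, 0.0, 0.054]
ft_force: [-0.7, 0.6, 0.2]
opening: 0.005
grip_force: 0.0
```

```bash
python3 - <<'E'
from h import *
s=env.state();e=s['eef_pos'];print(proj('wrist',[e,e+[0,0,19],e+[0,0,60],e+[30,0,36],e+[-30,0,36]]).round())
a=env.read_camera('wrist')[:,:,::-1];b=env.read_camera('scene')[:,:,::-1];b=cv2.resize(b[120:270,350:570],(640,436),interpolation=2)
cv2.imwrite('pics/w2.png',cv2.resize(np.vstack([a[:260],b]),(552,600)))
E
```

```text
[[323. 221.]
 [323. 231.]
 [323. 259.]
 [326. 189.]
 [320. 290.]]
```

View pics/w2.png

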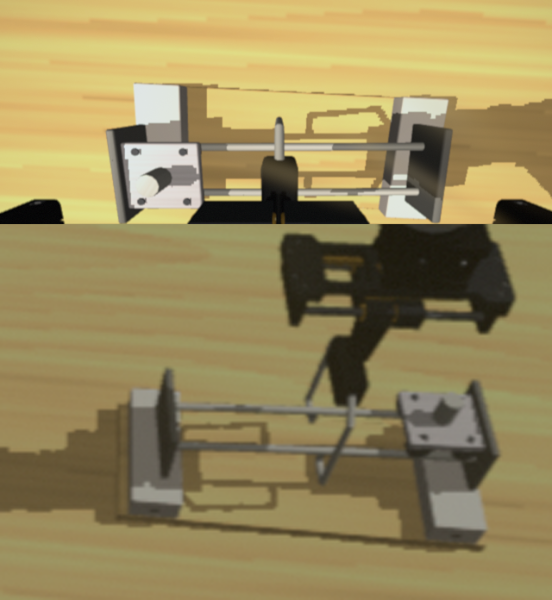

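```bash
python3 - <<'E'
from h import *
e=env.state()['eef_pos'];print(env.state()['joints'],env.state()['tcp_rot'])
print(proj('scene',[e,e+[0,0,19],e+[0,0,80],[508,300,165],[508,300,182]]).round(1), proj('side',[e,e+[0,0,19],[508,300,165]]).round(1))
look('scene',['rack_grip','carriage']);look('side',['rack_grip','carriage'])
a=env.read_camera('scene')[:,:,::-1];b=env.read_camera('side')[:,:,::-1]
A=cv2.resize(a[140:220,450:550],(500,400),interpolation=2);B=cv2.resize(b[270:400,220:350],(300,300),interpolation=2)
B=np.vstack([B,np.zeros((100,300,3),np.uint8)]);cv2.imwrite('pics/w3.png',np.clip(np.hstack([A,B])*1.8,0,255))
E
```

```text
[ 4.21566746e-01  4.71860058e-01  1.67760742e+00 -1.19228774e-04
  9.92210002e-01  1.93884786e+00] [3.14146900e+00 4.32362911e-05 5.35804148e-02]
[[486.1 183.7]
 [488.5 178.6]
 [496.5 161.5]
 [488.2 178.5]
 [490.3 173.9]] [[287.2 322.6]
 [286.5 318.3]
 [287.  318.4]]
scene rack_grip 0.77 px 513 199
scene carriage 0.62 px 528 198
side rack_grip 0.77 px 290 365
side carriage 0.81 px 271 381
side carriage 0.54 px 285 368[ WARN:0@5.366] global loadsave.cpp:1063 imwrite_ Unsupported depth image for selected encoder is fallbacked to CV_8U.
```

View pics/w3.png

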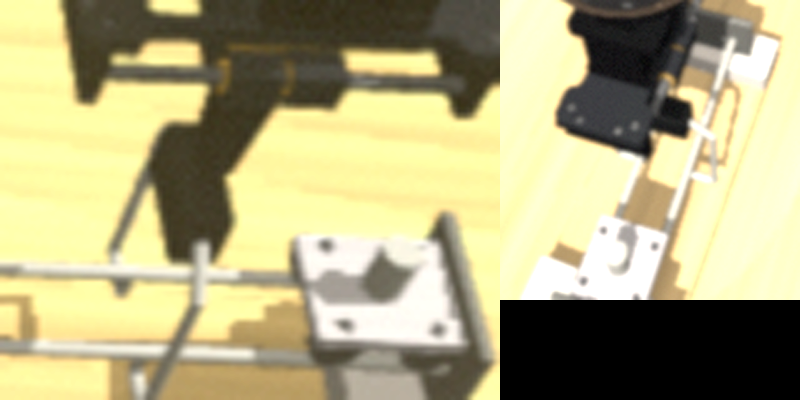

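```bash
python3 - <<'E'
from fit import *
c=env.calibration('wrist');K=np.array(c['K']);P=np.array(c['pose']);print(K.round(1),P.round(2))
e=env.state()['eef_pos']
def pw(X,tcp,dyaw=0):
    t=P[:3,3]-e+tcp; q=(np.atleast_2d(X)-t)@P[:3,:3]@K.T; return q[:,:2]/q[:,2:]
# carriage corners order: (-x,-y),(-x,+y),(+x,+y),(+x,-y); wrist: image left=+y, up=+x
loc=np.array([[-32,-36,0],[-32,36,0],[32,36,0],[32,-36,0.]])
w0=np.array([(153,194),(209,193)]);
def corners(p): 
    q=T((p[0],p[1],p[3]),loc);q[:,2]=p[2];return q
sc=np.array(S([(562,175),(692,177),(720,275),(580,278)]))
W0=np.array([(209,193),(153,194),(150,144),(206,144)]);W1=np.array([(241,231),(157,232),(155,162),(239,162)])
E0=np.array([508.9,227.9,299.9]);E1=np.array([508.7,300.3,168.9])
f=lambda p:np.r_[(proj('scene',corners(p))-sc).ravel(),(pw(corners(p),E0)-W0).ravel(),(pw(corners(p),E1)-W1).ravel()]
r=least_squares(f,[504,408,99,.05]);print(r.x.round(2),r.fun.round(1))
# grip: free point z from wrist widths
for z in (182,160,150):
  print(z,pw([[508-30,288,z],[508-30,312,z],[538,312,z],[538,288,z]],E1).round().tolist(),pw([[538,312,z],[538,288,z]],e).round().tolist())
E
```

```text
[[330.8   0.  322.4]
 [  0.  330.8 198.1]
 [  0.    0.    1. ]] [[ 5.0000e-02 -9.7000e-01 -2.4000e-01  5.7590e+02]
 [-1.0000e+00 -5.0000e-02 -1.0000e-02  3.0401e+02]
 [-0.0000e+00  2.4000e-01 -9.7000e-01  3.5694e+02]
 [ 0.0000e+00  0.0000e+00  0.0000e+00  1.0000e+00]]
[5.0186e+02 4.0930e+02 9.5820e+01 4.0000e-02] [-1.2 -0.6  0.8  0.6  0.2  1.2 -0.6 -1.1 -0.   2.2 -0.1  0.2 -2.4 -0.1
 -0.3  1.  -0.1  1.3  4.1 -1.2 -1.1 -1.9 -1.1 -0.4]
182 [[339.0, 274.0], [302.0, 272.0], [306.0, 181.0], [345.0, 183.0]] [[304.0, 189.0], [348.0, 191.0]]
160 [[337.0, 260.0], [304.0, 258.0], [307.0, 175.0], [343.0, 177.0]] [[306.0, 181.0], [346.0, 183.0]]
150 [[337.0, 254.0], [305.0, 252.0], [308.0, 172.0], [342.0, 174.0]] [[307.0, 178.0], [345.0, 180.0]]
```

```bash
python3 - <<'E'
from h import *
a=env.read_camera('wrist')[:,:,::-1];b=cv2.imread('pics/w1.png');c=env.read_camera('side')[:,:,::-1];d=cv2.imread('pics/side0.png')
f=lambda i,g:np.clip(i.astype(float)*g,0,255).astype(np.uint8)
R=lambda i:cv2.resize(f(i,2.5),(400,300),interpolation=cv2.INTER_CUBIC)
v=np.vstack([np.hstack([R(b[140:260,243:403]),R(a[140:260,243:403])]),np.hstack([R(d[280:355,240:340]),R(c[280:355,240:340])])])
cv2.imwrite('pics/w4.png',v)
E
```

```text
(no output)
```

View pics/w4.png

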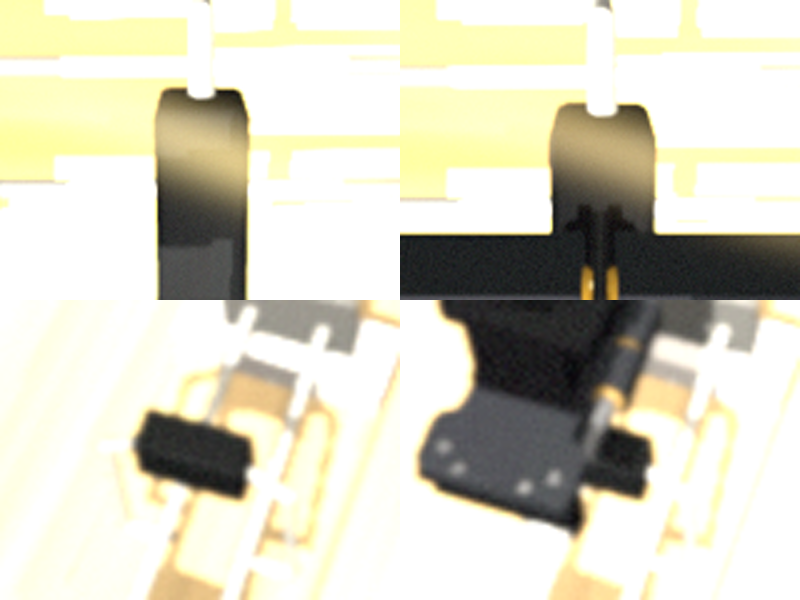

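Request:
carry_out:
  series:
    - [0, 0, 0, 0]
    - [0, 0, 0, 0]
    - [0, 0, 0, 0]
    - [0, 0, 0, 0]
    - [0, 0, 0, 0]
  fingers: -1

```text
t: 7.85
eef_pos: [508.9, 300.4, 146.7]
tcp_rot: [3.142, 0.0, 0.054]
ft_force: [-0.7, -0.7, 0.3]
opening: 0.367
grip_force: 0.0
```

Request:
carry_out:
  series:
    - [0, 0, 0, 0]
    - [0, 0, 0, 0]
    - [0, 0, -0.1, 0]
    - [0, 0, -0.2, 0]
    - [0, 0, -0.1, 0]

```text
t: 8.35
eef_pos: [508.4, 300.2, 125.4]
tcp_rot: [3.141, 0.001, 0.054]
ft_force: [-0.5, 0.9, 0.0]
opening: 0.791
grip_force: 0.0
```

Request:
carry_out:
  series:
    - [0, 0, 0, 0]
    - [0, 0, 0, 0]
    - [0, 0, 0, 0]
    - [0, 0, 0, 0]
    - [0, 0, 0, 0]
  fingers: 1

```text
t: 8.85
eef_pos: [509.0, 300.4, 127.0]
tcp_rot: [-3.142, -0.0, 0.054]
ft_force: [0.4, 0.6, 0.1]
opening: 0.483
grip_force: 0.0
```

Request:
carry_out:
  series:
    - [0, 0, 0, 0]
    - [0, 0, 0, 0]
    - [0, 0, 0, 0]
    - [0, 0, 0, 0]
    - [0, 0, 0, 0]

```text
t: 9.35
eef_pos: [508.9, 300.2, 126.8]
tcp_rot: [3.141, 0.0, 0.054]
ft_force: [-0.2, -2.9, 0.1]
opening: 0.253
grip_force: 30.0
```

Request:
carry_out:
  series:
    - [0, 0, 0, 0]
    - [0, 0, 0, 0]
    - [0, 0, 0, 0]
    - [0, 0, 0, 0]
    - [0, 0, 0, 0]

```text
t: 9.85
eef_pos: [508.8, 300.3, 126.8]
tcp_rot: [3.141, 0.0, 0.054]
ft_force: [-1.2, -4.3, 1.9]
opening: 0.25
grip_force: 30.0
```

Request:
carry_out:
  series:
    - [0, 0, 0.1, 0]
    - [0, 0, 0.2, 0]
    - [0, 0, 0.2, 0]
    - [0, 0, 0.2, 0]
    - [0, 0, 0.1, 0]

```text
t: 10.35
eef_pos: [509.2, 300.6, 168.1]
tcp_rot: [-3.141, -0.001, 0.054]
ft_force: [0.4, 0.4, -8.2]
opening: 0.251
grip_force: 30.0
```

```bash
python3 - <<'E'
from h import *
s=env.state();e=s['eef_pos'];print(e,s['ft_force'],s['moment'],s['opening'],s['grip_force'])
a=env.read_camera('scene')[:,:,::-1];b=env.read_camera('wrist')[:,:,::-1];cv2.imwrite('pics/s5.png',a);cv2.imwrite('pics/w5.png',b)
print(proj('scene',[e,e+[0,0,19]]),proj('wrist',[e,e+[0,0,19]]))
A=cv2.resize(np.clip(a[130:230,440:560]*2.0,0,255),(480,400),interpolation=2);B=cv2.resize(np.clip(b[130:290,150:500]*1.6,0,255),(480,220))
cv2.imwrite('pics/v5.png',np.vstack([A,B]).astype(np.uint8))
E
```

```text
[509.17521957 300.64395648 168.14919296] [ 0.44748351  0.44230138 -8.1943763 ] [-0.37975303 -0.05521984  0.02363242] 0.2507172972243699 30.017622113227844
[[488.91503867 178.10782705]
 [491.32910474 172.910713  ]] [[322.48470744 221.57412775]
 [322.45633717 231.07003654]]
```

View pics/v5.png

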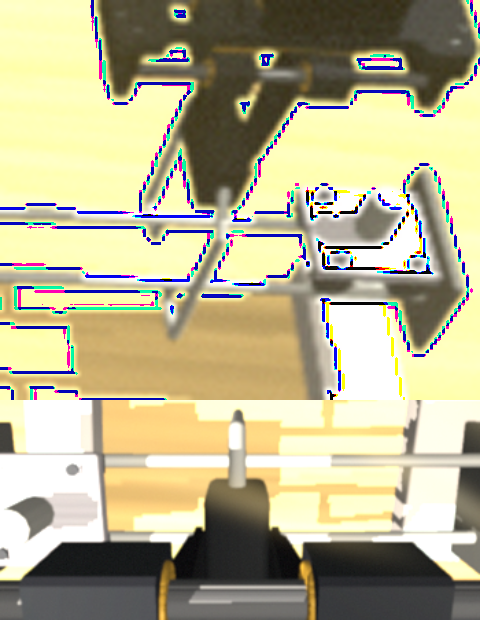

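```bash
python3 - <<'E'
from h import *
b=cv2.imread('pics/w5.png')
def show(name,sl):
    print(name,' '.join('%d,%d'%(p[2],p[0]) for p in sl))
show('col250 r160-245',b[160:246:2,250]); show('col400',b[160:246:2,400])
for r in (163,167,171): show('row%d c100-280'%r,b[r,100:280:3])
E
python3 - <<'E'
import sys;sys.path.insert(0,'.')
from h import *
from scipy.optimize import least_squares
e=env.state()['eef_pos'];R=[173.6,229.7,188]
f=lambda p:proj('wrist',[e+[p[0]+24,-45,p[1]-95],e+[p[0]-24,-45,p[1]-95],e+[p[0]+30,0,p[1]+17]])[:,1]-R
r=least_squares(f,[0,19]);print('dx,dz grip rel TCP',r.x,r.fun)
look('wrist',['carriage','rack_grip'])
E
```

```text
col250 r160-245 158,80 159,81 159,82 158,82 147,81 113,95 133,117 145,128 137,121 128,97 164,85 170,87 172,87 174,87 168,85 159,80 153,76 150,76 148,74 147,73 147,74 149,74 154,76 160,79 164,82 169,84 173,86 185,96 237,146 239,148 240,147 240,146 218,126 103,87 123,111 140,127 106,95 13,16 17,18 15,16 14,16 16,17 14,16
col400 238,139 239,139 239,138 240,136 216,118 112,94 131,117 151,135 137,124 154,108 238,138 240,139 240,135 240,128 241,129 221,111 162,80 167,83 165,82 174,88 237,128 240,129 240,129 240,130 240,131 239,133 239,137 220,117 167,84 214,114 238,142 237,145 224,133 119,91 127,110 147,129 116,100 45,29 41,27 35,25 31,23 29,22 24,20
row163 c100-280 237,133 238,133 231,132 166,149 168,150 126,113 52,48 42,38 42,39 43,40 43,40 42,39 43,40 42,38 43,39 42,39 42,39 42,38 42,38 43,39 157,86 240,134 239,132 239,170 238,240 238,239 238,238 238,238 238,238 238,237 238,237 238,237 238,236 238,236 238,235 238,235 185,168 166,145 166,145 140,121 90,78 90,78 157,82 159,82 158,82 159,81 159,81 159,81 159,81 159,81 159,81 158,80 159,80 159,81 160,81 159,79 159,79 160,80 159,80 159,80
ro
[... 403 characters left out ...]
,80 155,79 156,79 157,80 158,80 157,79
row171 c100-280 238,134 238,134 238,134 169,145 169,151 157,141 72,66 41,37 52,48 135,126 135,127 231,233 230,230 229,229 229,228 228,227 228,226 227,225 227,225 227,224 227,224 227,223 227,222 226,221 226,220 226,219 226,218 226,218 226,216 226,216 225,214 225,211 224,211 223,209 223,209 222,208 222,207 222,207 222,206 222,206 154,143 83,76 97,87 120,107 120,108 120,107 120,106 122,108 122,107 123,107 122,107 122,107 124,109 180,159 181,160 180,159 181,161 181,160 181,160 181,160
dx,dz grip rel TCP [ 4.57838274 44.77036664] [-2.76957468 -1.49910516  2.43291045]
wrist carriage 0.86 px 174 205
wrist carriage 0.2 px 348 153
wrist rack_grip 0.67 px 310 204
```

Request:
carry_out:
  series:
    - [0, 0, -0.15, 0]
    - [0, 0, -0.25, 0]
    - [0, 0, -0.25, 0]
    - [0, 0, -0.12, 0]
    - [0, 0, -0.05, 0]

```text
t: 11.1
eef_pos: [508.8, 300.0, 126.6]
tcp_rot: [3.141, 0.0, 0.054]
ft_force: [-10.3, -9.5, 30.1]
opening: 0.25
grip_force: 30.0
```

Request:
carry_out:
  series:
    - [0, 0, 0, 0]
    - [0, 0, 0, 0]
    - [0, 0, 0, 0]
    - [0, 0, 0, 0]
    - [0, 0, -0.08, 0]
  fingers: -0.2

```text
t: 11.6
eef_pos: [509.2, 300.6, 122.0]
tcp_rot: [-3.141, -0.001, 0.054]
ft_force: [-0.2, 0.1, 0.1]
opening: 0.579
grip_force: 0.0
```

Request:
carry_out:
  series:
    - [0, 0, -0.1, 0]
    - [0, 0, -0.1, 0]
    - [0, 0, -0.02, 0]
    - [0, 0, 0, 0]
    - [0, 0, 0, 0]

```text
t: 12.1
eef_pos: [508.9, 300.4, 110.8]
tcp_rot: [3.141, 0.0, 0.054]
ft_force: [-0.5, -0.4, 0.3]
opening: 0.606
grip_force: 0.0
```

Request:
carry_out:
  series:
    - [0, 0, 0, 0]
    - [0, 0, 0, 0]
    - [0, 0, 0, 0]
    - [0, 0, 0, 0]
    - [0, 0, 0, 0]
  fingers: 1

```text
t: 12.6
eef_pos: [508.9, 300.3, 110.8]
tcp_rot: [3.141, -0.0, 0.054]
ft_force: [0.1, 0.0, 1.8]
opening: 0.253
grip_force: 30.0
```

Request:
carry_out:
  series:
    - [0, 0, 0, 0]
    - [0, 0, 0, 0]
    - [0, 0, 0, 0]
    - [0, 0, 0, 0]
    - [0, 0, 0, 0]

```text
t: 13.1
eef_pos: [508.9, 300.3, 110.8]
tcp_rot: [3.141, 0.0, 0.054]
ft_force: [0.2, -1.8, 2.0]
opening: 0.252
grip_force: 30.0
```

Request:
carry_out:
  series:
    - [0, 0, 0.1, 0]
    - [0, 0, 0.2, 0]
    - [0, 0, 0.3, 0]
    - [0, 0, 0.3, 0]
    - [0, 0, 0.2, 0]

```text
t: 13.6
eef_pos: [508.9, 300.5, 166.9]
tcp_rot: [-3.142, -0.0, 0.054]
ft_force: [-0.9, -0.6, -8.6]
opening: 0.248
grip_force: 30.0
```

Request:
carry_out:
  series:
    - [0, -0.08, 0, 0]
    - [0.01, -0.16, 0, 0]
    - [0.01, -0.2, 0, 0]
    - [0.01, -0.18, 0, 0]
    - [0.01, -0.16, 0, 0]

```text
t: 14.1
eef_pos: [510.8, 260.2, 165.4]
tcp_rot: [3.141, 0.001, 0.053]
ft_force: [-0.5, 0.5, -9.0]
opening: 0.252
grip_force: 30.0
```

Request:
carry_out:
  series:
    - [0.01, -0.14, 0, 0]
    - [0.01, -0.12, 0, 0]
    - [0, -0.1, 0, 0]
    - [0, -0.08, 0, 0]
    - [0, -0.06, 0, 0]

```text
t: 14.6
eef_pos: [511.8, 236.1, 165.7]
tcp_rot: [3.142, 0.0, 0.054]
ft_force: [0.9, -0.4, -8.2]
opening: 0.25
grip_force: 30.0
```

Request:
carry_out:
  series:
    - [0, -0.04, 0, 0]
    - [0, -0.02, 0, 0]
    - [0, 0, 0, 0]
    - [0, 0, 0, 0]
    - [0, 0, 0, 0]

```text
t: 15.1
eef_pos: [511.8, 233.6, 165.7]
tcp_rot: [3.142, 0.0, 0.054]
ft_force: [1.3, -0.1, -8.6]
opening: 0.251
grip_force: 30.0
```

```bash
python3 - <<'E'
from h import *
s=env.state();e=s['eef_pos'];print(e,s['ft_force'].round(1),s['moment'].round(2),s['t'])
for c in('wrist','scene','side'):
    im=env.read_camera(c);cv2.imwrite(f'pics/{c}6.png',im[:,:,::-1])
    print(c,[(round(d['conf'],2),round(d['position'][1]*640,1),round(d['position'][0]*400,1)) for d in env.look_for(c,'carriage')[:2]])
b=cv2.imread('pics/wrist6.png')
show=lambda n,sl:print(n,' '.join('%d,%d'%(p[2],p[0]) for p in sl))
show('col250 r140-240',b[140:240:2,250]);show('col400',b[140:240:2,400])
y=.054;ey=np.array([-np.sin(y),np.cos(y),0]);ex=np.array([np.cos(y),np.sin(y),0])
M=e+[0,0,-17]
for sg in(.11,0):
    C=M+ey*sg*1000
    print(sg,proj('wrist',[C,C+32*ex+36*ey+[0,0,5],C+32*ex-36*ey+[0,0,5],C-32*ex-36*ey+[0,0,5],C+[0,0,35]]).round(0).tolist(),proj('scene',C).round(1),proj('side',C).round(1))
print('rods',proj('wrist',[M+ex*24-50*ey+[0,0,-24],M-ex*24-50*ey+[0,0,-24]]).round(1).tolist())
E
```

```text
[511.81699271 233.55864181 165.74833037] [ 1.3 -0.1 -8.6] [-0.37 -0.03 -0.02] 15.1
wrist [(0.78, 160.7, 208.3)]
scene [(0.69, 506.4, 185.9)]
side [(0.66, 282.2, 341.1)]
col250 r140-240 167,83 165,82 164,82 163,79 164,80 166,82 168,83 168,83 167,83 167,83 164,82 160,82 161,81 160,80 162,82 163,83 165,85 117,90 131,113 146,127 142,124 136,112 215,122 233,130 232,127 233,126 233,125 233,123 233,120 231,117 231,116 230,116 232,118 233,122 233,126 233,128 233,131 236,139 240,149 239,152 240,149 240,145 240,144 240,144 238,141 228,130 200,112 20,16 17,19 16,17
col400 238,233 238,233 238,233 238,232 238,232 237,231 237,232 221,206 177,150 176,151 183,161 236,230 238,234 238,234 238,234 239,235 227,222 116,107 125,113 147,132 143,129 130,119 223,216 239,235 239,235 239,235 239,235 239,235 239,235 237,233 184,164 173,150 173,150 217,204 239,235 238,234 238,233 237,233 237,232 237,232 237,232 220,206 172,148 173,150 180,159 232,227 164,157 43,34 41,35 36,31
0.11 [[169.0, 214.0], [107.0, 171.0], [213.0, 171.0], [220.0, 259.0], [143.0, 230.0]] [[505.  183.7]] [[279.9 341.6]]
0 [[322.0, 214.0], [269.0, 171.0], [376.0, 171.0], [372.0, 259.0], [322.0, 230.0]] [[457.5 181.8]] [[298.  294.9]]
rods [[387.5, 175.4], [384.7, 234.4]]
```

```bash
cat > track.py <<'E'
from h import *
import sys,json,os
from scipy.optimize import lsq_linear,least_squares
k=9.81/6; LOG='log.json'
def frame():
    s=env.state();e=s['eef_pos'];y=s['tcp_rot'][2]
    return s['t'],e,np.array([-np.sin(y),np.cos(y),0]),np.array([np.cos(y),np.sin(y),0])
def strip(im,e,ey,ex,rows=(175,181)):
    g=im[rows[0]:rows[1],:,2].astype(float).mean(0)
    best=[]
    cols=np.arange(640);ok=((cols<293)|(cols>352))&(cols>20)&(cols<620)
    for s in np.arange(-115,125,.5):
        a,b=[proj0(e+[0,0,-12]+27*ex+(s+d)*ey)[0] for d in(36,-36)]
        ins=(cols>a+2)&(cols<b-2)&ok; w=[np.r_[np.arange(int(a)-8,int(a)-2)],np.r_[np.arange(int(b)+3,int(b)+9)]]
        w=np.concatenate(w);w=w[(w>0)&(w<639)];w=w[ok[w]]
        if len(w)<3 or ins.sum()<15: best.append(-1);continue
        best.append(np.mean(g[ins]>185)-np.mean(g[w]>185))
    best=np.array(best);i=np.flatnonzero(best>best.max()-.03);return np.arange(-115,125,.5)[i].mean(),best.max(),np.ptp(i)*.5
def measure():
    global proj0
    t,e,ey,ex=frame();c=env.calibration('wrist');K=np.array(c['K']);P=np.array(c['pose'])
    def proj0(X):
        q=K@(P[:3,:3].T@(X-P[:3,3]));return q[:2]/q[2]
    im=env.read_camera('wrist');cv2.imwrite('pics/last.png',im[:,:,::-1])
    S=strip(im,e,ey,ex);r=[]
    def net(cam):
        d=env.look_for(cam,'carriage')
        if not d: return None
        px=d[0]['position'][1]*640,d[0]['position'][0]*400
        f=lambda q:(proj(cam,e+[0,0,-10]+q[0]*ey+q[1]*ex)[0]-px)
        return least_squares(f,[0,0]).x[0].round(1),round(d[0]['conf'],2)
    return t,e,S,net('wrist')
def sim(X,V,p0,p1,rows,T,dt=.005):
    "hold p0 then rows (mm steps, .1 s each) over T seconds"
    n=len(rows);pt=np.r_[0,T-.1*n+np.arange(n+1)*.1];pv=np.r_[p0,p0+np.r_[0,np.cumsum(rows)]]
    tt=np.arange(0,T-1e-9,dt);P=np.interp(tt,pt,pv);Pd=np.gradient(np.r_[P,pv[-1]],dt)[:len(tt)]
    for p,pd in zip(P,Pd):
        s=X-p
        if s>=110 and V<=pd+1: X=p+110;V=pd;a=0
        rel=V-pd;a=k*s
        a-= np.clip(rel*2,-10,10) if abs(rel)>1 or abs(a)>10 else a
        V+=a*dt;X+=V*dt
        X=min(X,p+110)
    return X,V
def plan(X,V,p,xref,N=30,hold=0.0,wx=.3,ws=1.,wd=.5):
    h=.1;w=np.sqrt(k);c,sn=np.cosh(w*h),np.sinh(w*h)
    A=np.array([[c,sn/w],[w*sn,c]])
    # state dev lin in p: piecewise const p (mid of row)
    x=np.array([X,V]);G=np.zeros((2,N));rowsA=[];rhs=[]
    L=np.tril(np.ones((N,N)));x0=x.copy()
    for i in range(N):
        pc=p; gm=(L[i]+(L[i-1] if i else 0*L[0]))/2
        B=np.array([1-c,-w*sn])
        x0=A@x0+B*pc;G=A@G+np.outer(B,gm)
        rowsA+= [wx*G[0],ws*(G[0]-L[i])];rhs+=[wx*(xref-x0[0]),ws*(p-x0[0])]
    rowsA+=[20*(G[0]+G[1]/w-L[-1]),20*(G[1]/w)];rhs+=[20*(p-x0[0]-x0[1]/w),-20*x0[1]/w]
    rowsA+=list(wd*np.eye(N))+list(2*wd*(np.eye(N)-np.eye(N,k=-1)));rhs+=[0]*2*N
    d=lsq_linear(np.array(rowsA),np.array(rhs),(-30,30)).x
    return d
E
python3 - <<'E'
from track import *
t,e,S,n=measure();print(t,e.round(1),S,n)
p=e[1];X=p+110
# open-loop first move
for rows in ([8,20,30,35,30,17,5,0,0,0],[8,20,30,36,33,20,8,0,0,0]):
    for m in(5,7,10): x,v=sim(X,0,p,None,rows[:m],.1*m+.1);pp=p+sum(rows[:m]);print(m,'s',round(x-pp,1),'V',round(v,1),'u-p',round(x+v/1.279-pp,1))
E
```

```text
15.4 [511.9 233.4 165.8] (np.float64(108.5), np.float64(0.9504950495049505), np.float64(7.0)) (np.float64(112.2), 0.63)
5 s 27.2 V 108.5 u-p 112.1
7 s 27.8 V 116.5 u-p 118.9
10 s 65.3 V 136.0 u-p 171.6
5 s 23.2 V 108.1 u-p 107.7
7 s 17.5 V 113.8 u-p 106.5
10 s 53.3 V 127.9 u-p 153.3
```

```bash
sed -i 's/if s>=110 and V<=pd+1: X=p+110;V=pd;a=0/if s>=109.99: V=min(V,pd)/' track.py
python3 - <<'E'
from track import *
p=233.5;X=p+110
for rows in ([8,20,30,35,30,17,5,0,0,0],[8,20,30,36,33,20,8,0,0,0],[10,25,35,35,25,5,0,0,0,0]):
    for m in(5,7,10): x,v=sim(X,0,p,None,rows[:m],.1*m+.1);pp=p+sum(rows[:m]);print(m,'s',round(x-pp,1),'V',round(v,1),'u-p',round(x+v/1.279-pp,1))
x,v=sim(X,0,p,None,[8,20,30,35,30],.6);print(plan(x,v,p+123,x+20).round(1))
E
```

```text
5 s 6.5 V 61.5 u-p 54.6
7 s -3.0 V 61.2 u-p 44.8
10 s 15.1 V 61.1 u-p 62.9
5 s 2.5 V 61.0 u-p 50.2
7 s -13.3 V 60.3 u-p 33.9
10 s 3.8 V 55.0 u-p 46.8
5 s -1.6 V 55.3 u-p 41.7
7 s 4.3 V 53.5 u-p 46.1
10 s 20.6 V 56.5 u-p 64.8
[21.5 18.1 10.8  5.9  3.6  2.7  2.4  2.2  2.   1.8  1.5  1.3  1.1  0.9
  0.7  0.6  0.5  0.3  0.3  0.2  0.1  0.1  0.   0.   0.  -0.  -0.1 -0.5
 -1.4 -2.5]
```

Request:
carry_out:
  series:
    - [-0.02, 0.3, 0, 0]
    - [-0.04, 0.7, 0, 0]
    - [-0.04, 0.8, 0, 0]
    - [-0.04, 0.8, 0, 0]
    - [-0.03, 0.6, 0, 0]

```text
t: 16.0
eef_pos: [502.6, 396.6, 165.7]
tcp_rot: [-3.141, -0.0, 0.054]
ft_force: [0.3, -1.1, -8.2]
opening: 0.251
grip_force: 30.0
```

```bash
cat >> track.py <<'E'
def step(rows,xref,T=None,reset=None,s_fix=None,**kw):
    "measure, update (X,V) by model + measurement, plan; rows = mm steps done since last"
    t,e,S,n=measure();p=e[1];t1=env.state()['t']
    st=reset or json.load(open(LOG))
    p1=st['p'];X,V=sim(st['X'],st['V'],p-sum(rows),None,rows,t-st['t'])
    zs=S[0]+1.5 if S[1]>.75 and S[2]<12 else (n[0]-2 if n else X-p)
    if s_fix is not None: zs=s_fix
    P=np.array(st.get('P',[[4,0],[0,100]]));h=t-st['t'];w=np.sqrt(k)
    A=np.array([[np.cosh(w*h),np.sinh(w*h)/w],[w*np.sinh(w*h),np.cosh(w*h)]])
    P=A@P@A.T+np.diag([2.,20.]);H=P[:,0]/(P[0,0]+4.);inn=zs-(X-p);X+=H[0]*inn;V+=H[1]*inn;P=P-np.outer(H,P[0])
    json.dump(dict(t=t,p=p,X=X,V=V,P=P.tolist()),open(LOG,'w'))
    Xn,Vn=sim(X,V,p,None,[],max(t1-t,.01))
    print('t',round(t,2),'e',e.round(1),'strip',[round(float(a),2) for a in S],'net',n,'inn',round(inn,1))
    print('s',round(Xn-p,1),'V',round(Vn,1),'u-p',round(Xn+Vn/w-p,1))
    d=plan(Xn,Vn,p,xref,**kw);print('plan y',(d[:15]/50).round(3).tolist(),'end p',round(p+d.sum()))
E
python3 - <<'E'
from track import *
step([15,35,40,40,30],400,reset=dict(t=15.4,p=233.4,X=343.4,V=0.))
E
```

```text
t 16.0 e [502.6 396.6 165.7] strip [45.35, 0.5, 70.5] net (np.float64(-40.3), 0.56) inn -14.1
s -38.1 V 28.5 u-p -15.8
plan y [-0.307, -0.205, -0.064, 0.019, 0.051, 0.056, 0.052, 0.047, 0.044, 0.041, 0.039, 0.037, 0.035, 0.033, 0.031] end p 397
```

```bash
python3 - <<'E'
import cv2,numpy as np
b=cv2.imread('pics/last.png')
for r in (170,174,178,182,188,200): print(r,' '.join('%d'%v for v in b[r,200:520:5,2]))
print('blue178',' '.join('%d'%v for v in b[178,200:520:5,0]))
E
```

```text
170 242 242 242 242 242 242 242 242 242 242 241 240 171 175 174 173 238 240 240 240 241 241 146 155 115 127 203 243 243 243 243 243 243 243 243 243 243 243 243 242 243 242 242 241 240 228 170 169 168 166 165 164 164 164 163 164 165 165 165 52 37 39 42 46
174 148 148 147 148 152 155 159 159 160 163 165 164 152 152 152 151 159 162 161 161 159 159 142 134 116 128 129 133 130 135 134 136 136 135 96 96 96 96 96 98 99 100 104 108 113 129 126 128 123 121 117 113 109 107 106 105 106 107 107 105 105 105 107 41
178 233 233 233 232 232 231 230 230 229 229 229 229 229 229 228 228 228 228 228 227 228 229 228 214 117 129 233 238 238 238 238 238 238 235 156 158 157 158 158 158 158 159 160 160 162 150 157 159 159 158 157 155 153 151 150 150 151 150 149 150 149 149 148 44
182 205 207 206 208 208 208 208 209 208 208 209 209 206 206 207 206 208 209 208 207 208 208 203 164 121 130 234 239 122 186 231 240 240 239 158 159 159 160 160 161 160 66 133 164 165 141 134 136 138 139 140 138 135 131 128 129 127 127 125 107 107 107 106 36
188 241 241 241 242 241 242 242 241 241 241 241 240 153 173 174 176 222 238 237 236 237 237 160 146 129 135 230 235 101 117 235 238 239 235 157 158 157 158 158 159 147 61 88 160 160 149 161 163 163 165 165 163 163 162 160 159 157 158 159 37 35 34 33 35
200 242 242 242 242 242 242 242 242 242 242 242 241 150 170 169 170 198 222 221 220 132 78 82 93 133 142 93 86 83 169 234 235 236 188 158 158 160 159 159 159 160 160 161 160 161 199 214 214 215 215 214 214 212 210 190 161 193 206 162 62 53 44 39 36
blue178 218 216 216 215 214 213 212 211 211 209 209 209 208 207 207 207 208 207 208 209 210 211 211 193 106 115 222 228 228 228 228 228 228 225 146 147 148 147 147 146 147 147 148 148 147 132 134 134 132 132 132 132 132 133 133 134 135 134 133 134 133 132 132 37
```

```bash
cat >> track.py <<'E'
_t=cv2.imread('pics/last0.png',0) if os.path.exists('pics/last0.png') else None
def holes(im):
    g=cv2.cvtColor(im,cv2.COLOR_BGR2GRAY);tm=_t[178:196,394:418]
    r=cv2.matchTemplate(g[170:204],tm,cv2.TM_CCOEFF_NORMED).max(0);r=np.r_[np.zeros(12),r,np.zeros(640-12-len(r))]
    r=np.clip(r,0,1);m=[]
    for c in range(60,580): # mid col ; holes at c-33,c+33
        a=max(r[c-34:c-31]);b=max(r[c+32:c+35]);m.append(a+b)
    m=np.array(m);i=int(m.argmax());c0=60+i
    pk=[];
    for o in(-33,33):
        j=c0+o-4+int(r[c0+o-4:c0+o+5].argmax());pk.append((j-o,r[j]))
    w=sum(q[0]*q[1]**2 for q in pk)/sum(q[1]**2 for q in pk)
    return -(w-322.5-.6)/1.47,[(p[0],round(float(p[1]),2)) for p in pk]
E
cp pics/last.png pics/last0.png; python3 - <<'E'
from track import *
for f in('last','wrist6'): print(f,holes(cv2.imread(f'pics/{f}.png')))
E
```

```text
last (np.float64(-34.56335508214962), [(375, 0.91), (373, 1.0)])
wrist6 (np.float64(109.30026976993528), [(164, 0.93), (161, 0.97)])
```

```bash
python3 - <<'E'
s=open('track.py').read()
s=s.replace("S=strip(im,e,ey,ex);r=[]","return t,e,holes(im[:,:,::-1].copy()),None")
s=s.replace("zs=S[0]+1.5 if S[1]>.75 and S[2]<12 else (n[0]-2 if n else X-p)","zs=S[0];R=1. if min(q[1] for q in S[1])>.7 else 9.\n    if max(q[1] for q in S[1])<.6: R=1e4")
s=s.replace("P[0,0]+4.","P[0,0]+R").replace("[round(float(a),2) for a in S]","round(float(S[0]),1),S[1]")
open('track.py','w').write(s)
E
python3 - <<'E'
from track import *
step([],400,reset=dict(t=16.0,p=396.6,X=362.,V=38.,P=[[1,0],[0,60]]))
E
```

```text
t 16.1 e [502.4 397.9 165.3] strip -32.6 [(373, 0.72), (370, 0.99)] net None inn -0.2
s -31.1 V 28.0 u-p -9.2
plan y [-0.217, -0.14, -0.037, 0.023, 0.045, 0.048, 0.044, 0.04, 0.037, 0.034, 0.032, 0.03, 0.028, 0.027, 0.025] end p 402
```

Request:
carry_out:
  series:
    - [0.01, -0.14, 0, 0]
    - [0.01, -0.12, 0, 0]
    - [0, -0.04, 0, 0]
    - [0, 0.02, 0, 0]
    - [0, 0.04, 0, 0]

```text
t: 16.65
eef_pos: [504.6, 381.0, 166.0]
tcp_rot: [-3.142, -0.0, 0.052]
ft_force: [0.4, 0.6, -7.9]
opening: 0.253
grip_force: 30.0
```

```bash
python3 - <<'E'
from track import *
step([-7,-6,-2,1,2],390)
E
```

```text
t 16.65 e [504.6 381.  166. ] strip -2.8 [(328, 0.95), (326, 0.78)] net None inn 1.2
s -1.9 V 18.4 u-p 12.5
plan y [0.077, 0.071, 0.049, 0.033, 0.025, 0.021, 0.019, 0.017, 0.016, 0.014, 0.013, 0.012, 0.01, 0.009, 0.008] end p 401
```

Request:
carry_out:
  series:
    - [0, 0.12, 0, 0]
    - [-0.01, 0.1, 0, 0]
    - [0, 0.08, 0, 0]
    - [0, 0.04, 0, 0]
    - [0, 0, 0, 0]

```text
t: 17.2
eef_pos: [503.7, 398.8, 165.6]
tcp_rot: [3.141, 0.0, 0.054]
ft_force: [0.4, -0.4, -8.3]
opening: 0.251
grip_force: 30.0
```

```bash
python3 - <<'E'
from track import *
step([6,5,4,2,0],390)
E
```

```text
t 17.2 e [503.7 398.8 165.6] strip -11.0 [(340, 0.55), (339, 0.79)] net None inn 0.0
s -10.4 V 11.8 u-p -1.2
plan y [-0.033, -0.019, -0.002, 0.007, 0.01, 0.009, 0.008, 0.006, 0.005, 0.004, 0.003, 0.003, 0.002, 0.001, 0.001] end p 398
```

```bash
cat >> track.py <<'E'
def plan(X,V,p,xref,Tend=None,wx=.3,ws=1.,wd=.5,t=None):
    h=.1;w=np.sqrt(k);c,sn=np.cosh(w*h),np.sinh(w*h);A=np.array([[c,sn/w],[w*sn,c]]);B=np.array([1-c,-w*sn])
    R=max((Tend or 0)-(t or 0),1.5);N=int(R*10)+15
    tt=np.minimum((np.arange(N)+1)*h/R,1);b=V*R
    # quintic-ish ref from (X,V) to (xref,0)
    D=xref-X;ref=X+D*(10*tt**3-15*tt**4+6*tt**5)+b*(tt-6*tt**3+8*tt**4-3*tt**5)
    x0=np.array([X,V]);G=np.zeros((2,N));L=np.tril(np.ones((N,N)));M=[];r=[]
    for i in range(N):
        gm=(L[i]+(L[i-1] if i else 0*L[0]))/2
        x0=A@x0+B*p;G=A@G+np.outer(B,gm)
        M+=[wx*G[0],ws*(G[0]-L[i])];r+=[wx*(ref[i]-x0[0]),ws*(p-x0[0])]
    M+=[20*(G[0]+G[1]/w-L[-1]),20*G[1]/w];r+=[20*(p-x0[0]-x0[1]/w),-20*x0[1]/w]
    M+=list(wd*np.eye(N)-wd*np.eye(N,k=-1));r+=[0]*N
    d=lsq_linear(np.array(M),np.array(r),(-30,30)).x
    P=p+np.cumsum(d);Xs=M and (np.array([m for m in M[0:2*N:2]])/wx@d+0)
    return d
_o=step
def step(rows,xref,Tend=None,**kw):
    t=env.state()['t'];return _o(rows,xref,Tend=Tend,t=t,**kw)
E
sed -i 's/,\*\*kw):\n    "measure/&/; s/def step(rows,xref,T=None,/def step(rows,xref,/' track.py
python3 - <<'E'
from track import *
st=json.load(open(LOG));d=plan(st['X'],st['V'],st['p'],-103,Tend=25.5,t=17.25);print((d/50).round(2).tolist(),sum(d))
X,V,p=st['X'],st['V'],st['p'];m=[]
for i in range(len(d)):
    X,V=sim(X,V,p,None,[d[i]],.1);p+=d[i];m.append((round(X-p),round(V)))
print(m[::4])
E
```

```text
[0.22, 0.1, 0.02, -0.01, -0.02, -0.02, -0.03, -0.04, -0.04, -0.05, -0.06, -0.07, -0.08, -0.08, -0.09, -0.1, -0.11, -0.11, -0.12, -0.13, -0.13, -0.14, -0.15, -0.15, -0.16, -0.16, -0.17, -0.17, -0.18, -0.18, -0.19, -0.19, -0.2, -0.2, -0.2, -0.2, -0.21, -0.21, -0.21, -0.21, -0.21, -0.21, -0.21, -0.21, -0.21, -0.21, -0.21, -0.2, -0.2, -0.2, -0.2, -0.19, -0.19, -0.18, -0.18, -0.18, -0.17, -0.17, -0.16, -0.16, -0.15, -0.15, -0.14, -0.13, -0.13, -0.12, -0.12, -0.11, -0.11, -0.1, -0.09, -0.09, -0.08, -0.08, -0.07, -0.07, -0.06, -0.06, -0.05, -0.05, -0.05, -0.04, -0.04, -0.04, -0.03, -0.03, -0.03, -0.02, -0.02, -0.02, -0.01, -0.01, -0.01, -0.01, -0.0, 0.04, 0.13] -520.7356677147498
[(-21, 12), (-24, -5), (-23, -22), (-22, -38), (-22, -54), (-22, -68), (-22, -82), (-23, -95), (-25, -107), (-30, -120), (-40, -139), (-59, -167), (-93, -211), (-153, -286), (-255, -412), (-427, -625), (-716, -985), (-1200, -1593), (-2008, -2612), (-3355, -4319), (-5601, -7171), (-9346, -11936), (-15590, -19887), (-26003, -33152), (-43377, -55281)]
```

Request:
carry_out:
  series:
    - [0, 0, 0, 0]
    - [0, 0, 0, 0]
    - [0, 0, 0, 0]
    - [0, 0, 0, 0]
    - [0, 0, 0, 0]

```text
t: 17.75
eef_pos: [503.9, 398.4, 165.8]
tcp_rot: [3.142, -0.0, 0.053]
ft_force: [0.1, 0.5, -8.6]
opening: 0.252
grip_force: 30.0
```

```bash
python3 - <<'E'
from track import *
step([0]*5,-103,Tend=25.5)
E
```

```text
t 17.75 e [503.9 398.4 165.8] strip -9.5 [(337, 0.76), (337, 0.78)] net None inn -2.4
s -9.5 V -2.9 u-p -11.8
plan y [0.217, 0.075, -0.017, -0.045, -0.052, -0.057, -0.063, -0.071, -0.079, -0.086, -0.094, -0.101, -0.108, -0.115, -0.122] end p -122
```

Request:
carry_out:
  series:
    - [0, 0.16, 0, 0]
    - [0, 0.08, 0, 0]
    - [0, -0.02, 0, 0]
    - [0, -0.04, 0, 0]
    - [0, -0.06, 0, 0]

```text
t: 18.3
eef_pos: [503.8, 404.2, 165.7]
tcp_rot: [3.141, 0.0, 0.054]
ft_force: [0.2, 0.8, -9.0]
opening: 0.249
grip_force: 30.0
```

```bash
python3 - <<'E'
from track import *
step([8,4,-1,-2,-3],-103,Tend=25.5)
E
```

```text
t 18.3 e [503.8 404.2 165.7] strip -21.7 [(355, 0.47), (355, 0.99)] net None inn -1.6
s -22.2 V -22.1 u-p -39.5
plan y [-0.023, -0.057, -0.074, -0.083, -0.089, -0.096, -0.103, -0.11, -0.117, -0.123, -0.13, -0.136, -0.142, -0.148, -0.153] end p -122
```

Request:
carry_out:
  series:
    - [0, -0.04, 0.06, 0]
    - [0, -0.06, 0.06, 0]
    - [0, -0.08, 0.06, 0]
    - [0.01, -0.09, 0.06, 0]
    - [0, -0.1, 0.06, 0]

```text
t: 18.85
eef_pos: [504.5, 385.5, 181.2]
tcp_rot: [-3.142, -0.0, 0.054]
ft_force: [0.5, -0.0, -8.3]
opening: 0.253
grip_force: 30.0
```

```bash
python3 - <<'E'
from track import *
step([-2,-3,-4,-4.5,-5],-103,Tend=25.5)
E
```

```text
t 18.85 e [504.5 385.5 181.2] strip -23.3 [(354, 0.42), (358, 0.99)] net None inn -4.0
s -25.0 V -48.6 u-p -63.0
plan y [-0.183, -0.162, -0.136, -0.131, -0.136, -0.142, -0.148, -0.153, -0.158, -0.162, -0.167, -0.171, -0.175, -0.178, -0.182] end p -121
```

```bash
cat >> track.py <<'E'
def step(rows,xref,Tend=None,d0=None,**kw):
    t,e,S,n=measure();p=e[1];t1=env.state()['t'];st=json.load(open(LOG));w=np.sqrt(k);h=t-st['t']
    d=st.get('d',0.) if d0 is None else d0;off=d/k   # X''=k(X-p+d/k)
    X,V=sim(st['X']+off,st['V'],p-sum(rows),None,rows,h);X-=off
    P=np.array(st['P'])
    if P.shape==(2,2): P=np.block([[P,np.zeros((2,1))],[np.zeros((1,2)),np.array([[225.]])]])
    c,s_=np.cosh(w*h),np.sinh(w*h);A=np.array([[c,s_/w,(c-1)/k],[w*s_,c,s_/w],[0,0,1]])
    P=A@P@A.T+np.diag([1.,10.,4.]);q=[a[1] for a in S[1]];R=1. if max(q)>.75 else (9. if max(q)>.6 else 1e4)
    H=P[:,0]/(P[0,0]+R);inn=S[0]-(X-p);X+=H[0]*inn;V+=H[1]*inn;d+=H[2]*inn;P=P-np.outer(H,P[0])
    json.dump(dict(t=t,p=p,X=X,V=V,d=d,P=P.tolist()),open(LOG,'w'));off=d/k
    Xn,Vn=sim(X+off,V,p,None,[],t1-t);Xn-=off
    print('t',round(t,2),'e',e.round(1),'s',round(float(S[0]),1),S[1],'inn',round(inn,1),'d',round(d,1),'roll',round(float(env.state()['tcp_rot'][0])%(2*np.pi)-np.pi,4))
    print('s',round(Xn-p,1),'V',round(Vn,1),'u-p',round(Xn+off+Vn/w-p,1))
    dd=plan(Xn+off,Vn,p,xref+off,Tend=Tend,t=t1,**kw);x,v=Xn+off,Vn;o=[];pp=p
    for i in range(10):
        x,v=sim(x,v,pp,None,[dd[i]],.1);pp+=dd[i];o.append((round(x-off-pp,1),round(v)))
    print('plan y',(dd[:10]/50).round(3).tolist(),'end p',round(p+dd.sum()),'pred',o[4],o[9])
E
```

Request:
carry_out:
  series:
    - [0.01, -0.2, 0.06, 0]
    - [0, -0.18, 0.06, 0]
    - [0.01, -0.16, 0.06, 0]
    - [0, -0.14, 0.06, 0]
    - [0.01, -0.14, 0.06, 0]

```text
t: 19.4
eef_pos: [505.9, 344.2, 196.1]
tcp_rot: [3.142, -0.0, 0.053]
ft_force: [0.3, 0.2, -7.8]
opening: 0.25
grip_force: 30.0
```

```bash
python3 - <<'E'
from track import *
step([-10,-9,-8,-7,-7],-103,Tend=25.5)
E
```

```text
t 19.4 e [505.9 344.2 196.1] s -19.4 [(354, 0.49), (351, 1.0)] inn -6.2 d -4.3 roll -0.0002
s -23.2 V -79.1 u-p -87.6
plan y [-0.378, -0.286, -0.203, -0.181, -0.183, -0.187, -0.191, -0.193, -0.194, -0.196] end p -123 pred (np.float64(-5.2), -92) (np.float64(-4.8), -99)
```

Request:
carry_out:
  series:
    - [0.02, -0.4, 0, 0]
    - [0.01, -0.3, 0, 0]
    - [0.01, -0.24, 0, 0]
    - [0.01, -0.2, 0, 0]
    - [0.01, -0.2, 0, 0]

```text
t: 19.95
eef_pos: [509.0, 277.2, 195.8]
tcp_rot: [-3.142, -0.0, 0.053]
ft_force: [-0.3, -0.4, -7.7]
opening: 0.252
grip_force: 30.0
```

```bash
python3 - <<'E'
from track import *
json.dump(dict(t=19.4,p=344.2,X=324.8,V=-82.,d=-12.,P=[[1,0,0],[0,30,0],[0,0,60]]),open(LOG,'w'))
step([-20,-15,-12,-10,-10],-103,Tend=25.5)
E
```

```text
t 19.95 e [509.  277.2 195.8] s 0.0 [(324, 0.98), (322, 0.92)] inn 3.4 d -10.0 roll -0.0006
s -4.9 V -93.9 u-p -84.4
plan y [-0.282, -0.261, -0.219, -0.204, -0.203, -0.204, -0.205, -0.205, -0.204, -0.204] end p -127 pred (np.float64(4.4), -100) (np.float64(4.8), -101)
```

Request:
carry_out:
  series:
    - [0.01, -0.28, 0, 0]
    - [0.01, -0.26, 0, 0]
    - [0.01, -0.22, 0, 0]
    - [0.01, -0.2, 0, 0]
    - [0.01, -0.2, 0, 0]

```text
t: 20.5
eef_pos: [511.4, 219.0, 195.8]
tcp_rot: [3.142, -0.0, 0.053]
ft_force: [0.4, 0.1, -7.7]
opening: 0.254
grip_force: 30.0
```

```bash
python3 - <<'E'
from track import *
step([-14,-13,-11,-10,-10],-103,Tend=25.5)
E
```

```text
t 20.5 e [511.4 219.  195.8] s 5.8 [(315, 0.98), (314, 0.93)] inn 1.6 d -8.4 roll -0.0006
s 0.9 V -96.0 u-p -79.3
plan y [-0.241, -0.244, -0.216, -0.203, -0.201, -0.2, -0.2, -0.198, -0.197, -0.195] end p -125 pred (np.float64(6.8), -100) (np.float64(6.6), -99)
```

Request:
carry_out:
  series:
    - [0.01, -0.24, 0, 0]
    - [0.01, -0.24, 0, 0]
    - [0.01, -0.22, 0, 0]
    - [0.01, -0.2, 0, 0]
    - [0.01, -0.2, 0, 0]

```text
t: 21.05
eef_pos: [513.9, 164.0, 195.8]
tcp_rot: [3.141, -0.0, 0.053]
ft_force: [-0.1, 0.1, -8.8]
opening: 0.25
grip_force: 30.0
```

```bash
python3 - <<'E'
from track import *
step([-12,-12,-11,-10,-10],-103,Tend=25.5)
E
```

```text
t 21.05 e [513.9 164.  195.8] s 7.5 [(313, 0.98), (311, 0.93)] inn 0.8 d -7.6 roll -0.0007
s 2.6 V -97.4 u-p -78.2
plan y [-0.285, -0.261, -0.215, -0.197, -0.193, -0.192, -0.19, -0.187, -0.184, -0.181] end p -124 pred (np.float64(11.1), -97) (np.float64(10.9), -91)
```

Request:
carry_out:
  series:
    - [0.01, -0.28, 0, 0]
    - [0.01, -0.26, 0, 0]
    - [0, -0.22, 0, 0]
    - [0.01, -0.2, 0, 0]
    - [0, -0.2, 0, 0]

```text
t: 21.6
eef_pos: [515.5, 106.0, 195.8]
tcp_rot: [3.142, -0.0, 0.053]
ft_force: [0.2, -0.4, -9.0]
opening: 0.253
grip_force: 30.0
```

```bash
python3 - <<'E'
from track import *
step([-14,-13,-11,-10,-10],-103,Tend=25.5)
E
```

```text
t 21.6 e [515.5 106.  195.8] s 11.8 [(306, 0.97), (305, 0.66)] inn 0.4 d -7.4 roll -0.0006
s 7.0 V -95.8 u-p -72.4
plan y [-0.29, -0.256, -0.205, -0.184, -0.179, -0.176, -0.173, -0.169, -0.164, -0.16] end p -125 pred (np.float64(15.5), -90) (np.float64(14.9), -80)
```

Request:
carry_out:
  series:
    - [0.01, -0.29, 0, 0]
    - [0.01, -0.26, 0, 0]
    - [0, -0.2, 0, 0]
    - [0.01, -0.18, 0, 0]
    - [0, -0.18, 0, 0]

```text
t: 22.15
eef_pos: [516.9, 50.6, 195.8]
tcp_rot: [3.142, -0.0, 0.053]
ft_force: [0.1, 0.1, -8.8]
opening: 0.248
grip_force: 30.0
```

```bash
python3 - <<'E'
from track import *
step([-14.5,-13,-10,-9,-9],-103,Tend=25.5)
E
```

```text
t 22.15 e [516.9  50.6 195.8] s 61.3 [(237, 0.47), (232, 0.98)] inn 46.0 d 21.4 roll -0.0006
s 58.3 V -2.1 u-p 69.7
plan y [0.6, 0.6, 0.6, 0.6, 0.15, -0.067, -0.117, -0.122, -0.127, -0.137] end p -63 pred (np.float64(-64.2), 4) (np.float64(-44.0), -34)
```

```bash
python3 - <<'E'
s=open('track.py').read()
s=s.replace("for c in range(60,580):","for c in (range(60,580) if sp is None else range(int(323-1.47*sp)-18,int(323-1.47*sp)+19)):").replace("def holes(im):","def holes(im,sp=None):").replace("c0=60+i","c0=(60 if sp is None else int(323-1.47*sp)-18)+i")
s=s.replace("def measure():","def measure(sp=None):").replace("holes(im[:,:,::-1].copy())","holes(im[:,:,::-1].copy(),sp() if sp else None)")
# predicted s for gating in the last step()
i=s.rindex("def step(");a,b=s[:i],s[i:]
b=b.replace("t,e,S,n=measure();","st=json.load(open(LOG));z=env.state();of=st.get('d',0.)/k\n    sp=lambda:sim(st['X']+of,st['V'],z['eef_pos'][1]-sum(rows),None,rows,z['t']-st['t'])[0]-of-z['eef_pos'][1]\n    t,e,S,n=measure(sp);")
open('track.py','w').write(a+b)
import sys;sys.argv=['']
from track import *
print(holes(cv2.imread('pics/last.png'),15.3))
json.dump(dict(t=22.15,p=50.6,X=66.6,V=-91.,d=-7.,P=[[1,0,0],[0,20,0],[0,0,15]]),open(LOG,'w'))
off=-7/k;X,V=sim(66.6+off,-91.,50.6,None,[],.05)
d=plan(X,V,50.6,-103+off,Tend=25.5,t=22.2);print((d[:10]/50).round(3),X-off-50.6,V)
E
```

```text
(np.float64(17.267119681401056), [(298, 0.98), (296, 0.4)])
[-0.268 -0.234 -0.184 -0.163 -0.157 -0.153 -0.149 -0.144 -0.139 -0.133] 11.487040459282909 -89.70844978101297
```

Request:
carry_out:
  series:
    - [0.01, -0.28, 0, 0]
    - [0.01, -0.24, 0, 0]
    - [0, -0.18, 0, 0]
    - [0.01, -0.16, 0, 0]
    - [0, -0.16, 0, 0]

```text
t: 22.7
eef_pos: [518.4, -0.3, 195.8]
tcp_rot: [3.141, -0.0, 0.053]
ft_force: [-0.4, 0.1, -8.5]
opening: 0.253
grip_force: 30.0
```

```bash
python3 - <<'E'
from track import *
step([-14,-12,-9,-8,-8],-103,Tend=25.5)
E
```

```text
t 22.7 e [ 5.184e+02 -3.000e-01  1.958e+02] s 23.9 [(288, 0.97), (288, 0.49)] inn 4.4 d -6.0 roll -0.0005
s 19.9 V -70.8 u-p -39.2
plan y [-0.051, -0.116, -0.135, -0.133, -0.127, -0.122, -0.118, -0.114, -0.11, -0.106] end p -121 pred (np.float64(15.6), -61) (np.float64(16.1), -52)
```

Request:
carry_out:
  series:
    - [0, -0.06, 0, 0]
    - [0.01, -0.12, 0, 0]
    - [0, -0.14, 0, 0]
    - [0.01, -0.14, 0, 0]
    - [0, -0.12, 0, 0]

```text
t: 23.25
eef_pos: [519.4, -29.2, 195.8]
tcp_rot: [3.141, -0.0, 0.054]
ft_force: [0.1, -0.3, -8.3]
opening: 0.253
grip_force: 30.0
```

```bash
python3 - <<'E'
from track import *
step([-3,-6,-7,-7,-6],-103,Tend=25.5)
E
```

```text
t 23.25 e [519.4 -29.2 195.8] s 18.0 [(297, 0.99), (294, 0.4)] inn 1.6 d -5.4 roll -0.0005
s 15.1 V -55.9 u-p -31.9
plan y [-0.056, -0.099, -0.109, -0.106, -0.102, -0.098, -0.094, -0.091, -0.088, -0.084] end p -116 pred (np.float64(13.1), -48) (np.float64(13.5), -41)
```

Request:
carry_out:
  series:
    - [0, -0.06, 0, 0]
    - [0.01, -0.1, 0, 0]
    - [0, -0.1, 0, 0]
    - [0, -0.1, 0, 0]
    - [0, -0.1, 0, 0]

```text
t: 23.8
eef_pos: [519.8, -52.0, 195.7]
tcp_rot: [3.142, 0.0, 0.054]
ft_force: [-1.0, -0.1, -7.7]
opening: 0.251
grip_force: 30.0
```

```bash
python3 - <<'E'
from track import *
step([-3,-5,-5,-5,-5],-103,Tend=25.5)
E
```

```text
t 23.8 e [519.8 -52.  195.7] s 11.6 [(306, 0.97), (306, 0.68)] inn -0.8 d -5.8 roll -0.0004
s 9.3 V -47.8 u-p -31.6
plan y [-0.149, -0.126, -0.097, -0.085, -0.08, -0.078, -0.074, -0.071, -0.067, -0.063] end p -117 pred (np.float64(13.3), -42) (np.float64(12.5), -32)
```

Request:
carry_out:
  series:
    - [0, -0.16, 0, 0]
    - [0, -0.12, 0, 0]
    - [0.01, -0.1, 0, 0]
    - [0, -0.08, 0, 0]
    - [0, -0.08, 0, 0]

```text
t: 24.35
eef_pos: [520.4, -79.0, 195.7]
tcp_rot: [3.142, 0.0, 0.053]
ft_force: [0.1, 1.0, -9.1]
opening: 0.255
grip_force: 30.0
```

```bash
python3 - <<'E'
from track import *
step([-8,-6,-5,-4,-4],-103,Tend=26)
E
```

```text
t 24.35 e [520.4 -79.  195.7] s 13.2 [(304, 0.97), (303, 0.57)] inn -0.3 d -5.9 roll -0.0003
s 11.1 V -40.5 u-p -24.2
plan y [-0.141, -0.108, -0.074, -0.061, -0.056, -0.054, -0.05, -0.047, -0.043, -0.04] end p -124 pred (np.float64(14.5), -31) (np.float64(13.3), -21)
```

Request:
carry_out:
  series:
    - [0, -0.14, 0, 0]
    - [0, -0.12, 0, 0]
    - [0.01, -0.08, 0, 0]
    - [0, -0.06, 0, 0]
    - [0, -0.04, 0, 0]

```text
t: 24.9
eef_pos: [520.9, -100.9, 195.7]
tcp_rot: [3.142, 0.0, 0.053]
ft_force: [-0.1, -0.6, -7.6]
opening: 0.249
grip_force: 30.0
```

```bash
python3 - <<'E'
from track import *
step([-7,-6,-4,-3,-2],-103,Tend=26)
E
```

```text
t 24.9 e [ 520.9 -100.9  195.7] s 15.3 [(301, 0.97), (299, 0.51)] inn 0.9 d -5.4 roll -0.0002
s 13.8 V -28.6 u-p -11.9
plan y [-0.05, -0.051, -0.043, -0.038, -0.034, -0.031, -0.029, -0.026, -0.023, -0.021] end p -122 pred (np.float64(12.9), -18) (np.float64(12.5), -10)
```

Request:
carry_out:
  series:
    - [0, -0.1, 0, 0]
    - [0, -0.08, 0, 0]
    - [0, -0.06, 0, 0]
    - [0, -0.04, 0, 0]
    - [0, -0.02, 0, 0]

```text
t: 25.45
eef_pos: [520.9, -115.8, 195.7]
tcp_rot: [3.142, -0.0, 0.053]
ft_force: [-0.1, -0.4, -8.4]
opening: 0.25
grip_force: 30.0
```

```bash
python3 - <<'E'
from track import *
step([-5,-4,-3,-2,-1],-105,Tend=26)
E
```

```text
t 25.45 e [ 520.9 -115.8  195.7] s 16.0 [(300, 0.96), (298, 0.47)] inn -0.3 d -5.6 roll -0.0001
s 15.1 V -17.8 u-p -2.3
plan y [0.026, -0.005, -0.019, -0.02, -0.018, -0.015, -0.013, -0.011, -0.01, -0.008] end p -121 pred (np.float64(10.7), -9) (np.float64(10.8), -3)
```

Request:
carry_out:
  series:
    - [0, -0.06, 0, 0]
    - [0, -0.04, 0, 0]
    - [0, 0, 0, 0]
    - [0, 0, 0, 0]
    - [0, 0, 0, 0]

```text
t: 26.0
eef_pos: [520.9, -120.6, 195.8]
tcp_rot: [3.142, -0.0, 0.054]
ft_force: [-0.1, 0.9, -8.1]
opening: 0.252
grip_force: 30.0
```

```bash
python3 - <<'E'
from track import *
step([-3,-2,0,0,0],-108,Tend=26)
E
```

```text
t 26.0 e [ 520.9 -120.6  195.8] s 14.7 [(302, 0.99), (300, 0.53)] inn 1.5 d -4.8 roll -0.0001
s 14.4 V -3.1 u-p 9.0
plan y [0.148, 0.061, 0.006, -0.006, -0.005, -0.003, -0.002, -0.002, -0.002, -0.002] end p -112 pred (np.float64(4.2), 0) (np.float64(4.8), 0)
```

Request:
carry_out:
  series:
    - [0, 0.14, 0, 0]
    - [0, 0.06, 0, 0]
    - [0, 0, 0, 0]
    - [0, 0, 0, 0]
    - [0, 0, 0, 0]

```text
t: 26.55
eef_pos: [520.9, -110.6, 195.8]
tcp_rot: [3.141, -0.0, 0.054]
ft_force: [0.0, 1.0, -8.2]
opening: 0.25
grip_force: 30.0
```

```bash
python3 - <<'E'
from track import *
step([7,3,0,0,0],-108,Tend=26)
E
```

```text
t 26.55 e [ 520.9 -110.6  195.8] s 4.1 [(318, 0.97), (316, 0.95)] inn -0.3 d -5.0 roll -0.0001
s 4.2 V 0.2 u-p 1.2
plan y [0.023, 0.01, 0.001, -0.001, -0.001, -0.001, -0.001, -0.001, -0.001, -0.001] end p -110 pred (np.float64(3.2), 1) (np.float64(3.8), 0)
```

Request:
carry_out:
  series:
    - [0, 0, 0, 0]
    - [0, 0, 0, 0]
    - [0, 0, 0, 0]
    - [0, 0, 0, 0]
    - [0, 0, 0, 0]

```text
t: 27.1
eef_pos: [520.9, -110.6, 195.8]
tcp_rot: [3.142, 0.0, 0.054]
ft_force: [0.8, 0.1, -8.7]
opening: 0.251
grip_force: 30.0
```

```bash
python3 - <<'E'
from track import *
step([0]*5,-108,Tend=26)
px={}
for c in('scene','side'):
    im=env.read_camera(c);cv2.imwrite(f'pics/{c}9.png',im[:,:,::-1]);d=env.look_for(c,'carriage')
    if d: px[c]=np.array([d[0]['position'][1]*640,d[0]['position'][0]*400]);print(c,px[c].round(1),d[0]['conf'],'exp',proj(c,[520,-106,185]).round(1))
if len(px)==2: print(least_squares(lambda X:np.r_[proj('scene',X)[0]-px['scene'],proj('side',X)[0]-px['side']],[520,-106,180]).x.round(0))
E
```

```text
t 27.1 e [ 520.9 -110.6  195.8] s 4.1 [(318, 0.97), (316, 0.95)] inn -0.1 d -5.0 roll -0.0001
s 4.1 V -0.0 u-p 1.0
plan y [0.021, 0.008, 0.001, -0.001, -0.001, -0.001, -0.001, -0.001, -0.001, -0.001] end p -110 pred (np.float64(3.3), 1) (np.float64(3.9), 0)
scene [316.1 166.4] 0.8 exp [[312.4 162.7]]
side [344.9 183. ] 0.73 exp [[341.6 183.6]]
[ 518. -103.  180.]
```

Request:
carry_out:
  series:
    - [0, 0, 0, 0]
    - [0, 0, 0, 0]
    - [0, 0, 0, 0]
    - [0, 0, 0, 0]
    - [0, 0, 0, 0]

```text
t: 27.85
eef_pos: [520.9, -110.6, 195.8]
tcp_rot: [3.141, 0.0, 0.054]
ft_force: [1.1, -0.6, -8.7]
opening: 0.252
grip_force: 30.0
```

Request:
carry_out:
  series:
    - [0, 0, 0, 0]
    - [0, 0, 0, 0]
    - [0, 0, 0, 0]
    - [0, 0, 0, 0]
    - [0, 0, 0, 0]

```text
t: 28.35
eef_pos: [520.9, -110.6, 195.8]
tcp_rot: [3.141, -0.0, 0.054]
ft_force: [0.9, 0.7, -8.3]
opening: 0.253
grip_force: 30.0
```

Request:
carry_out:
  series:
    - [0, 0, 0, 0]
    - [0, 0, 0, 0]
    - [0, 0, 0, 0]
    - [0, 0, 0, 0]
    - [0, 0, 0, 0]

```text
t: 28.85
eef_pos: [520.9, -110.6, 195.8]
tcp_rot: [3.141, 0.0, 0.054]
ft_force: [0.1, 0.0, -9.0]
opening: 0.248
grip_force: 30.0
```

Request:
carry_out:
  series:
    - [0, 0, 0, 0]
    - [0, 0, 0, 0]
    - [0, 0, 0, 0]
    - [0, 0, 0, 0]
    - [0, 0, 0, 0]

```text
t: 29.35
eef_pos: [520.9, -110.6, 195.8]
tcp_rot: [3.142, -0.0, 0.054]
ft_force: [-0.1, -0.1, -7.8]
opening: 0.254
grip_force: 30.0
```

```bash
python3 - <<'E'
from track import *
step([0]*20,-108,Tend=26)
E
```

```text
t 29.35 e [ 520.9 -110.6  195.8] s 4.1 [(318, 0.97), (316, 0.95)] inn 0.1 d -5.0 roll -0.0001
s 4.1 V 0.1 u-p 1.1
plan y [0.021, 0.009, 0.001, -0.001, -0.001, -0.001, -0.001, -0.001, -0.001, -0.001] end p -110 pred (np.float64(3.3), 1) (np.float64(3.8), 0)
```

Request:
carry_out:
  series:
    - [0, 0, 0, 0]
    - [0, 0, 0, 0]
    - [0, 0, 0, 0]
    - [0, 0, 0, 0]
    - [0, 0, 0, 0]

```text
t: 29.9
eef_pos: [520.9, -110.6, 195.8]
tcp_rot: [3.141, -0.0, 0.054]
ft_force: [-0.3, -0.4, -7.8]
opening: 0.25
grip_force: 30.0
```

Request:
carry_out:
  series:
    - [0, 0, 0, 0]
    - [0, 0, 0, 0]
    - [0, 0, 0, 0]
    - [0, 0, 0, 0]
    - [0, 0, 0, 0]

```text
t: 30.4
eef_pos: [520.9, -110.6, 195.8]
tcp_rot: [3.141, -0.0, 0.054]
ft_force: [-0.6, 0.5, -8.7]
opening: 0.254
grip_force: 30.0
```

Request:
carry_out:
  series:
    - [0, 0, 0, 0]
    - [0, 0, 0, 0]
    - [0, 0, 0, 0]
    - [0, 0, 0, 0]
    - [0, 0, 0, 0]

```text
t: 30.9
eef_pos: [520.9, -110.6, 195.8]
tcp_rot: [3.141, -0.0, 0.054]
ft_force: [-0.4, 0.6, -8.3]
opening: 0.252
grip_force: 30.0
```

Request:
carry_out:
  series:
    - [0, 0, 0, 0]
    - [0, 0, 0, 0]
    - [0, 0, 0, 0]
    - [0, 0, 0, 0]
    - [0, 0, 0, 0]

```text
t: 31.4
eef_pos: [520.9, -110.6, 195.8]
tcp_rot: [3.141, -0.0, 0.054]
ft_force: [0.6, -0.2, -8.0]
opening: 0.251
grip_force: 30.0
```

Request:
carry_out:
  series:
    - [0, 0, 0, 0]
    - [0, 0, 0, 0]
    - [0, 0, 0, 0]
    - [0, 0, 0, 0]
    - [0, 0, 0, 0]

```text
t: 31.9
eef_pos: [520.8, -110.6, 195.8]
tcp_rot: [3.142, 0.0, 0.054]
ft_force: [-0.1, -0.1, -8.5]
opening: 0.25
grip_force: 30.0
```

Request:
carry_out:
  series:
    - [0, 0, 0, 0]
    - [0, 0, 0, 0]
    - [0, 0, 0, 0]
    - [0, 0, 0, 0]
    - [0, 0, 0, 0]

```text
t: 32.4
eef_pos: [520.9, -110.6, 195.8]
tcp_rot: [3.142, -0.0, 0.054]
ft_force: [-0.5, -0.9, -8.4]
opening: 0.248
grip_force: 30.0
```

Request:
carry_out:
  series:
    - [0, 0, 0, 0]
    - [0, 0, 0, 0]
    - [0, 0, 0, 0]
    - [0, 0, 0, 0]
    - [0, 0, 0, 0]

```text
t: 32.9
eef_pos: [520.9, -110.6, 195.8]
tcp_rot: [3.142, -0.0, 0.054]
ft_force: [0.0, 0.2, -8.6]
opening: 0.252
grip_force: 30.0
```

```bash
python3 - <<'E'
from track import *
step([0]*35,-108,Tend=26)
z=json.load(open(LOG))
if abs(z['X']-z['p'])<12 and abs(z['V'])<5: print(env.job_done())
E
```

```text
t 32.9 e [ 520.9 -110.6  195.8] s 4.1 [(318, 0.97), (316, 0.95)] inn -0.2 d -5.0 roll -0.0001
s 4.1 V -0.2 u-p 0.9
plan y [0.019, 0.007, 0.0, -0.002, -0.001, -0.001, -0.001, -0.001, -0.001, -0.001] end p -110 pred (np.float64(3.4), 1) (np.float64(3.9), 0)
the job is handed in; nothing more can be done
None
```

I handed the job in at about t = 33 s with the rack still gripped at the gauge spot (within about 10 mm by my camera fix) and the carriage at rest about 4 mm from the middle for over 6 s; the moves allow no tilting, so I moved it by sliding the rack, and no verdict came back.

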